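# Free the slotted washer under a left-hand polishing-wheel nut

### The job

The wheel of the little polishing head is held by a left-hand threaded nut, so it loosens clockwise seen from above: turn it gently by its springy red-ended lever, feeling that it gives and never tightening it, until it comes up solid against its loose-end stop, without straining the lever past there. Then take hold of the blue tab, lift the slotted washer just clear of its two locating pins, draw it out from under the nut and lay it flat inside the yellow tray. Leave the nut fully loosened and everything else where it is.

Things in the scene. Friction and masses are not known exactly. Their poses are not given: they have to be found in the camera images.
- polisher: Fixed polishing head: grey round base and 76 mm wheel, 84 mm over all, wheel face 32 mm above the desk. Origin on its vertical axis at desk level; y axis along the washer's tab, outward (to the robot's left within 15 deg). Two locating pins, 6 mm wide, 5 mm high, stand on the wheel face at x = +-14, y = +24.5 mm, just outside the washer's shoulders.
- nut_top (a point): Top centre of the brass nut, on the head's axis; x along the unloaded lever. 36 mm flange, underside 23 mm below this point; 25 mm notched hub. Clockwise from above loosens and raises it 3.6 mm/rad; it turns stiffly (0.45 N m) and stays where left. Clockwise it has 1.9 to 2.25 rad (to be felt) to a solid stop, where the flange is about 9 mm above the washer; anticlockwise it soon jams.
- lever_mid (a point): Point on the lever's centre line, 52 mm from the nut's axis, 9 mm below nut_top; x outward along the lever. A level steel bar 9 mm thick with a red 18 mm ball 72 mm from the axis. At the start it points roughly to the robot's right, at the stop roughly at the robot. It springs sideways about the nut's axis, 6 N m/rad: 0.075 rad while turning; over 0.2 rad (23 N here) is overstrained.
- washer_tab (a point): Where to grasp: centre of the washer's blue tab, half-way up its 5 mm thickness, 54 mm from the nut's axis and 34.5 mm above the desk at the start; y outward along the tab. The tab is 16 mm wide and 46 mm long (20 to 66 mm from the axis) and sticks out past the wheel, free below.
- washer_mid (a point): Middle of the loose slotted washer (60 g, 40 mm wide, 86 mm long with tab, 5 mm thick), 32 mm from washer_tab towards the nut; z square to its face. It lies on the wheel face round the 12 mm stud; its 16 mm slot opens away from the tab, so it comes out along the tab: raise it more than the pins' 5 mm but less than the gap, then draw it 45 mm to clear the flange.
- tray: Fixed yellow open tray, 120 x 120 x 18 mm, walls 4 mm, floor 4 mm thick; origin under its centre at desk level, x and y along its sides.
- lens_box_b: Bystander: small white plastic box, 47 x 45 x 19 mm, loose; origin under its centre.
- dropper: Bystander: brown dropper bottle 102 mm tall, 34 mm wide, loose; origin under its centre.
- marker: Bystander: white marker pen with black cap, 135 mm long, lying loose; origin under its centre.

How it is judged:
By the outcome, as a careful person would: the job done as asked, in the order asked, and still so for the second after the job is handed in, with the robot touching nothing.
It also fails if it takes over 72 s, if anything falls off the work surface, if the arm or the gripper's body presses on something with over 40 N, if the wrist force passes 120 N, or if a joint passes its speed limit or range.

### The arm

A 6-joint arm with a two-finger parallel gripper is mounted at the origin on a cart in front of the work surface, level with it; the furniture and walls round the work are solid. World frame = base frame: x ahead of the robot, y to its left, z up, the work surface at z = 0. Lengths are in mm, angles in rad, forces in N, time in s.
With the tool pointing down it reaches from about 350 to 775 mm from the base axis. Payload 7.3 kg.
Tool frame: the origin (TCP) lies between the finger pads; the fingertips stand 25 mm ahead of it and the grasp point (between the pads) lies 6 mm ahead of it; z points along the fingers, y is the line along which they close (so a half turn about z gives the same grasp; the last joint's range is limited). The gripper opens to 92 mm and grips with 3 to 60 N. Pads are 19 mm wide; open, the fingers measure 130 mm over their backs; the gripper's body (75 mm by 190 mm) begins 47 mm behind the grasp point.
Start: joints at [1.181, 0.342, 1.524, -0, 1.275, -0.146], TCP at [126.715, 509.498, 228.841] pointing down, gripper open.
Joint ranges: [-2.53, 2.53], [-0.77, 2.02], [0.04, 2.7], [-1, 4.14], [0.28, 2.66], [-3.11, 3.11]. Speed limits (rad/s): [2.57, 2.57, 3.14, 3.14, 3.14, 3.14].

### API

Orientations are given as [roll, pitch, yaw] about the fixed x, y, z axes, in that order (R = Rz(yaw) Ry(pitch) Rx(roll)).
In Python, from plant import bot gives the robot as it stands.
- The arm moves only by the tool play_rows, never from a script. Its argument "commands" is a list of rows, each an object of numbers: "x", "y", "z": the shift along the tool's x, y, z in m; "twist": the turn about the tool's z in degrees. In form: [{"x": .., "y": .., "z": .., "twist": ..}, ...]. A call has exactly 8 rows; each row is the pose to reach, as a shift and turn from the pose commanded when the call began, along the tool's axes at that moment; what a row does not reach only later rows make up. A row lasts 1/10 s, in which the tool goes at most 50 mm and 8.59 degrees, less where a joint would pass 70% of its speed; a pose out of reach is approached as far as the arm can. A call with a gripper value outside its range is refused whole. "jaw" is the closure, from 0 (fully open) to 1 (shut), set as the call begins (left out, the last holds). The fingers move at their own pace and stop on an object; the grip force is fixed at half the most. Time passes only in rows, so rows that repeat a pose let the fingers close, or fill a call up. It gives the time, the measured TCP pose, the force, the opening and the grip force at its end, in the units of the state.
- bot.get_obs(): the state, without advancing time (a new reading comes with each control period).
- bot.capture(name): name is "scene" or "top" or "wrist"; returns a dict with "pixels" (400x640x3 uint8, red, green, blue), "fx", "fy", "cx", "cy" (pixels), "k1" (the pictures are not rectified: a ray, as slopes to the right and down, at radius r is drawn at 1 + k1 r^2 times it, then the intrinsics apply), "eye" and "rotation" of the camera in the world. Camera axes: x right, y down, z forward; pixel columns grow to the right and rows downward; lengths in mm; the calibration is good to about 2 mm. A picture is of the moment at which its call begins. There is no depth.
- bot.close_job(): hands the job in; it is judged then, once.
The state is a dict: "time": time; "joint_positions": joint angles; "dq": joint speeds; "tau": joint torques, N m; "tool_pos": TCP position; "tcp_rot": TCP orientation; "contact_force": force on the tool from outside, world axes, zero at the start; "moment": the same for the moment, N m; "grip_width": finger opening in mm; "finger_force": force on a finger pad.
Only numpy, scipy, OpenCV 4.12 (cv2) and the standard library are available. Lean on these libraries where they do the work, as an engineer would, in place of code of your own. Each camera call takes 0.05 s, during which the arm holds its last target. There are 200 camera calls.

## Working session

There is one attempt and no reset: what is moved stays moved. The work goes in short steps, Python scripts to look and compute and a tool call to move; the robot and the scene stay as the last step left them, time stands still between calls to the robot, and variables do not carry over. Pictures are saved under pics/ and viewed, at most 10 in all, crops included, and the job is handed in when it is done.

Besides the shell and the picture viewer there is one more tool, called after ">>>" as name([rows], argument=value, ...), one row to a line, values as JSON. play_rows: Moves the arm, as the interface text tells. Its arguments: {"type":"object","properties":{"commands":{"type":"array"},"jaw":{"type":"number"}},"required":["commands"]}

```bash
mkdir -p pics; cat > h.py <<'E'
import numpy as np,cv2
from plant import bot
def snap(cam,fn):
    c=bot.capture(cam); cv2.imwrite('pics/'+fn+'.png',cv2.cvtColor(c['pixels'],cv2.COLOR_RGB2BGR))
    import pickle; d={k:v for k,v in c.items()}; pickle.dump(d,open('pics/'+fn+'.pkl','wb')); return c
def load(fn):
    import pickle; return pickle.load(open('pics/'+fn+'.pkl','rb'))
def ray(c,u,v):
    d=np.array([(u-c['cx'])/c['fx'],(v-c['cy'])/c['fy']]); s=d.copy()
    for _ in range(20): s=d/(1+c['k1']*(s@s))
    return np.array(c['rotation'])@np.array([s[0],s[1],1.])
def onz(c,u,v,z):
    r=ray(c,u,v); e=np.array(c['eye']); return e+r*(z-e[2])/r[2]
def proj(c,p):
    q=np.array(c['rotation']).T@(np.array(p,float)-np.array(c['eye'])); s=q[:2]/q[2]; s=s*(1+c['k1']*(s@s))
    return s[0]*c['fx']+c['cx'],s[1]*c['fy']+c['cy']
E
python3 - <<'E'
from h import *
print(bot.get_obs())
for n in('scene','top'):
    c=snap(n,n+'0'); print(n,c['eye'],c['rotation'],c['fx'],c['k1'])
a=[cv2.imread(f'pics/{n}0.png') for n in('scene','top')]
E
```

```text
{'time': 0.0, 'joint_positions': array([ 1.18104332e+00,  3.42709066e-01,  1.52501276e+00, -2.63452245e-05,
        1.27539154e+00, -1.46003187e-01]), 'dq': array([-2.12038450e-03,  1.36348471e-03,  2.90966660e-05, -1.48626800e-03,
        2.23798548e-04,  1.16882033e-03]), 'tau': array([ 2.26739146e-03, -4.31240058e+01, -2.44221085e+01,  7.18840118e-02,
        5.58195356e-02, -1.22707065e-04]), 'tool_pos': array([126.53891288, 509.10865603, 228.15353199]), 'tcp_rot': array([-3.14008445e+00, -1.96316831e-04,  2.89785038e+00]), 'contact_force': array([ 0.31201824, -0.85931556,  0.09409432]), 'moment': array([ 0.00299718, -0.02264648,  0.03001008]), 'finger_force': 0.0, 'grip_width': 91.80839974432448}
scene [199.0324989  -18.63294586 810.36873607] [-2.62121310e+00  1.30360947e-03 -1.21345553e+00] 367.01244329336606 -0.022078387205900166
top [465.19908788  96.78465569 920.69568084] [-2.99274488e+00  1.45926354e-03 -1.57165131e+00] 421.70557260018313 -0.09922654999768937
```

View pics/top0.png

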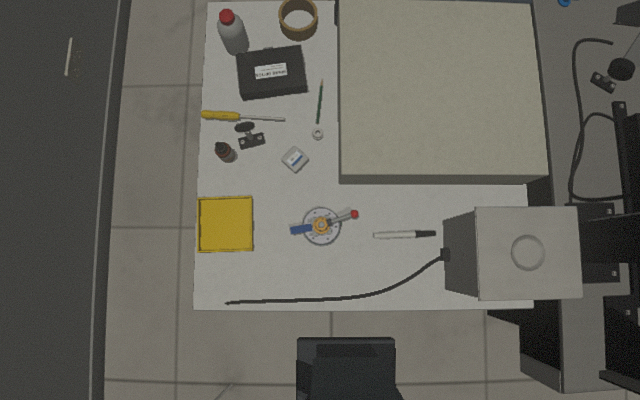

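View pics/scene0.png

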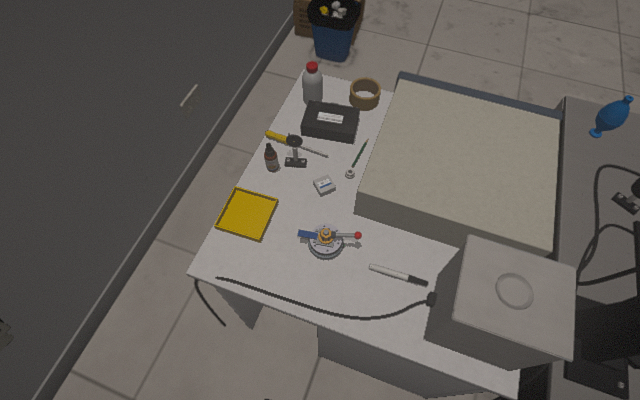

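The top view shows the polisher at about (321,226), its lever to the red ball at (354,215) and the blue tab at (300,229). The tray is centred near (226,224) and the marker near (404,235). The scene view agrees: head (325,240), ball (358,236), tray (247,214). `rotation` is roll, pitch, yaw.

```bash
sed -i 's/np.array(c\[.rotation.\])/rot(c)/g' h.py; cat >> h.py <<'E'
from scipy.spatial.transform import Rotation as R
def rot(c): return R.from_euler('xyz',c['rotation']).as_matrix()
E
python3 - <<'E'
from h import *
t=load('top0'); s=load('scene0')
for n,z,u,v in(('hub',60,321,225),('ball',48,354,215),('tab',35,300,229),('tr',18,199,198),('tr',18,252,196),('tr',18,253,250),('tr',18,200,252),('marker',8,404,235),('lens',19,295,158)):
    print(n,onz(t,u,v,z).round(1))
for n,z,u,v in(('hub',60,325,233),('ball',48,358,236),('tab',35,306,234)): print('s',n,onz(s,u,v,z).round(1))
a=cv2.imread('pics/top0.png')[185:265,265:375]; b=cv2.imread('pics/scene0.png')[205:270,285:375]
a=cv2.resize(a,None,fx=7,fy=7,interpolation=cv2.INTER_CUBIC); cv2.imwrite('pics/ta.png',a)
E
```

```text
hub [530.6  91.7  60. ]
ball [552.3  23.   48. ]
tab [524.2 135.6  35. ]
tr [592.5 357.2  18. ]
tr [596.8 241.   18. ]
tr [480.4 236.5  18. ]
tr [475.6 350.7  18. ]
marker [512.4 -88.5   8. ]
lens [680.7 148.2  19. ]
s hub [529.5  92.4  60. ]
s ball [553.9  21.4  48. ]
s tab [522.8 136.5  35. ]
```

View pics/ta.png

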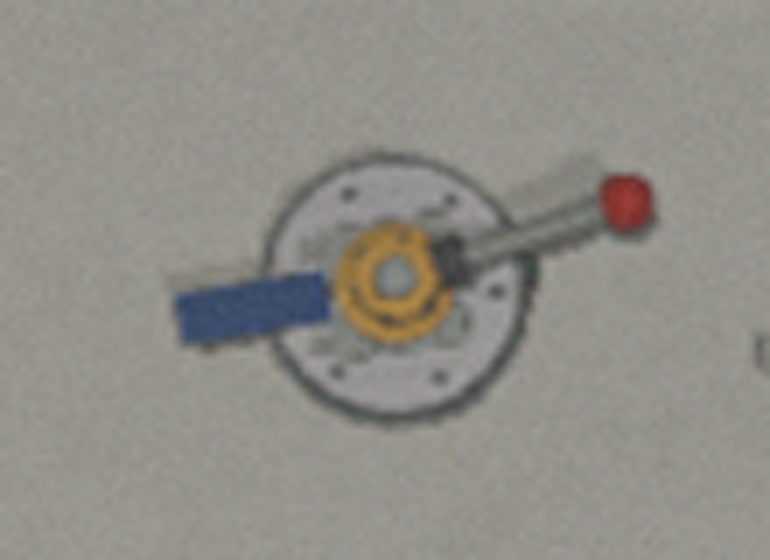

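```bash
python3 - <<'E'
from h import *
from scipy.optimize import least_squares
t=load('top0'); s=load('scene0')
def tri(a,b):
    f=lambda p: np.r_[np.subtract(proj(t,p),a),np.subtract(proj(s,p),b)]
    r=least_squares(f,[530,90,40]); return r.x.round(1),r.fun.round(1)
print('box',tri((340,176),(357,207)))
print('boxR',tri((548,177),(553,243)))
print('rbox',tri((449,214),(474,240)),onz(t,443,219,0),onz(t,443,219,100))
for z in(0,50,100,150): print(z,onz(t,340,176,z).round(),onz(s,357,207,z).round())
print('hub',onz(t,321.4,224.7,60),'wheel',onz(t,322,226,32),'ball',onz(t,354.7,214,51),'tab',onz(t,291,230.3,37),onz(t,311.5,227.4,37))
o=onz(t,321.4,224.7,60);b=onz(t,354.7,214,51)-o; print(np.degrees(np.arctan2(b[1],b[0])),np.hypot(b[0],b[1]))
# enlarge scene box corner
g=np.hstack([cv2.resize(cv2.imread('pics/scene0.png')[180:260,320:400],(400,400)),cv2.resize(cv2.imread('pics/top0.png')[150:230,310:390],(400,400))])
cv2.imwrite('pics/bx.png',g)
E
```

```text
box (array([640.5,  49.4,  19.8]), array([ 0.3, -0.1, -0.3,  0. ]))
boxR (array([ 610.4, -334.9,  171. ]), array([ 1.5, -0.4, -1.5,  0.2]))
rbox (array([ 549.6, -165.5,  174.4]), array([ 15.1,  -4.8, -16. ,   1.7])) [ 547.60147342 -178.08572086    0.        ] [ 538.65146016 -148.23108135  100.        ]
0 [644.  49.   0.] [652.  50.   0.]
50 [634.  51.  50.] [624.  46.  50.]
100 [625.  54. 100.] [596.  42. 100.]
150 [615.  57. 150.] [568.  38. 150.]
hub [531.256034    90.86602881  60.        ] wheel [530.65902346  89.41388732  32.        ] ball [554.03508572  21.73961172  51.        ] tab [521.31017181 154.40431729  37.        ] [527.37415144 111.46508128  37.        ]
-71.76152985724694 72.78287392741898
```

View pics/bx.png

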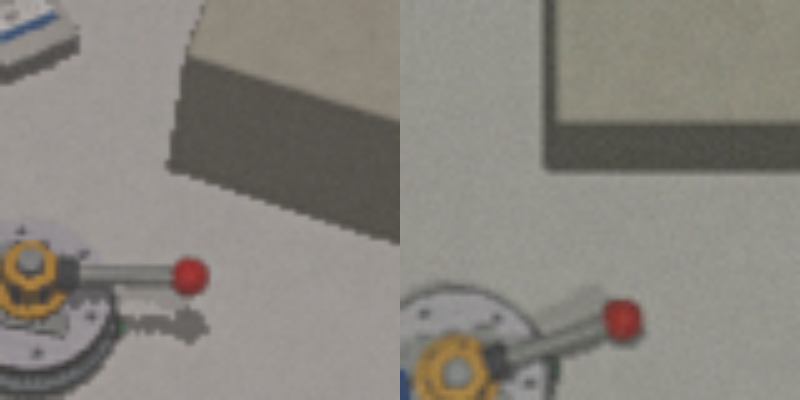

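The enlarged crops show the box's near corner: its top at scene (357.6,191.4) and top (341,174.6), its foot at scene (353.8,213) and top (339,184). The lever and red ball are clear in front of it.

```bash
python3 - <<'E'
from h import *
from scipy.optimize import least_squares
t=load('top0'); s=load('scene0')
def tri(a,b):
    f=lambda p: np.r_[np.subtract(proj(t,p),a),np.subtract(proj(s,p),b)]
    r=least_squares(f,[530,90,40]); return r.x.round(1),r.fun.round(1)
print(tri((341,174.6),(357.6,191.4)),tri((339,184),(353.8,213)))
print('hub',tri((321.4,224.7),(325.8,232.4)),'ball',tri((354.7,214),(357.9,235)))
c=np.array(bot.get_obs()['tool_pos'])
E
```

```text
(array([624.6,  52.2, 116.2]), array([ 0.4, -0.2, -0.5,  0. ])) (array([623.2,  51.7,  17.3]), array([ 0.2, -0.1, -0.2,  0. ]))
hub (array([531.1,  91. ,  61.1]), array([-0.1,  0. ,  0.1, -0. ])) ball (array([553.8,  22. ,  53.3]), array([-0.,  0.,  0., -0.]))
```

```bash
cat >> h.py <<'E'
def goto(p,yaw,cur=None):
    o=bot.get_obs(); P=np.array(o['tool_pos']) if cur is None else np.array(cur[:3],float)
    y=np.degrees(o['tcp_rot'][2]) if cur is None else cur[3]
    M=R.from_euler('xyz',[np.pi,0,np.radians(y)]).as_matrix()
    d=M.T@(np.array(p,float)-P)/1000; tw=-((yaw-y+180)%360-180)
    print('shift',d.round(4),'twist',round(tw,1),'| now',P.round(1),round(y,1),'t',o['time'])
E
python3 -c "
from h import *
goto([564.4,60,200],-166.8,[126.715,509.498,228.841,np.degrees(2.898)])"
```

```text
shift [-0.5332 -0.3307  0.0288] twist -27.2 | now [126.7 509.5 228.8] 166.0 t 0.1
```

>>> play_rows([
  {"x":-0.0333,"y":-0.0207,"z":0.0018,"twist":-1.7},
  {"x":-0.0666,"y":-0.0413,"z":0.0036,"twist":-3.4},
  {"x":-0.1,"y":-0.062,"z":0.0054,"twist":-5.1},
  {"x":-0.1333,"y":-0.0827,"z":0.0072,"twist":-6.8},
  {"x":-0.1666,"y":-0.1033,"z":0.009,"twist":-8.5},
  {"x":-0.2,"y":-0.124,"z":0.0108,"twist":-10.2},
  {"x":-0.2333,"y":-0.1447,"z":0.0126,"twist":-11.9},
  {"x":-0.2666,"y":-0.1653,"z":0.0144,"twist":-13.6},
], jaw=1)

```text
time: 0.9
tool_pos: [346.2, 283.4, 214.2]
tcp_rot: [-3.142, -0.0, 3.136]
contact_force: [0.3, 0.7, 0.4]
grip_width: 32.3
finger_force: 0.0
```

```bash
python3 -c "
from h import *
print(bot.get_obs()['joint_positions'])
goto([564.4,60,200],-166.8)"
```

```text
[ 5.14165341e-01  2.14055821e-01  1.74684425e+00  1.12304969e-04
  1.18100920e+00 -1.05151959e+00]
shift [-0.2193 -0.2222  0.0142] twist -13.5 | now [346.2 283.4 214.2] 179.7 t 0.9
```

>>> play_rows([
  {"x":-0.0315,"y":-0.032,"z":0.002,"twist":-2},
  {"x":-0.063,"y":-0.064,"z":0.004,"twist":-4},
  {"x":-0.0945,"y":-0.096,"z":0.006,"twist":-6},
  {"x":-0.126,"y":-0.128,"z":0.008,"twist":-8},
  {"x":-0.158,"y":-0.16,"z":0.01,"twist":-10},
  {"x":-0.189,"y":-0.192,"z":0.012,"twist":-12},
  {"x":-0.2193,"y":-0.2222,"z":0.0142,"twist":-13.5},
  {"x":-0.2193,"y":-0.2222,"z":0.0142,"twist":-13.5},
])

```text
time: 1.7
tool_pos: [566.0, 57.2, 198.9]
tcp_rot: [-3.141, -0.0, -2.916]
contact_force: [-0.9, -0.1, -0.3]
grip_width: 0.4
finger_force: 0.0
```

```bash
python3 -c "
from h import *
o=bot.get_obs(); print(o['joint_positions'],o['contact_force'])
goto([564.4,60,200],-166.8)
c=snap('wrist','w1'); print(c['eye'],c['rotation'],c['fx'],proj(c,(531,91,60)))"
```

```text
[-3.34282497e-02  4.46340542e-01  1.44755101e+00 -1.14771948e-03
  1.24755041e+00 -1.82917777e+00] [-0.86250564 -0.05106571 -0.34524343]
shift [ 0.0009  0.0031 -0.0011] twist -0.3 | now [566.   57.2 198.9] -167.1 t 1.7
[499.32940209  41.52761906 355.65697699] [2.88101070e+00 1.42675964e-03 1.79620952e+00] 326.46796101025836 (np.float64(362.34573186843704), np.float64(161.1326721546523))
```

View pics/w1.png

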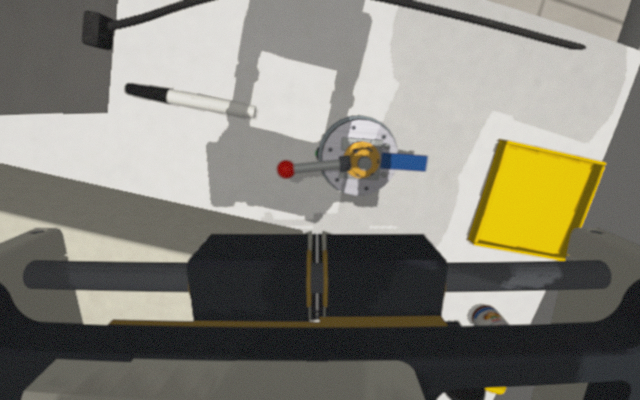

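The wrist view confirms the nut at (362,160), within a pixel of prediction, with the ball at (286,169), the tab at (405,162) and the tray at (537,198). The closed fingers sit to the far side of the lever.

```bash
python3 -c "
from h import *
goto([568,60,67],180)
c=load('w1'); print(onz(c,362,160,60),onz(c,286,169,51))"
```

```text
shift [-3.90e-03 -1.00e-04  1.32e-01] twist 12.9 | now [564.2  59.2 199. ] -167.1 t 1.75
[530.07107005  90.42767048  60.        ] [555.29161738  24.2647818   51.        ]
```

>>> play_rows([
  {"x":-0.003,"y":0,"z":0.01,"twist":6},
  {"x":-0.0039,"y":0,"z":0.03,"twist":12.9},
  {"x":-0.0039,"y":0,"z":0.055,"twist":12.9},
  {"x":-0.0039,"y":0,"z":0.08,"twist":12.9},
  {"x":-0.0039,"y":0,"z":0.1,"twist":12.9},
  {"x":-0.0039,"y":0,"z":0.118,"twist":12.9},
  {"x":-0.0039,"y":0,"z":0.132,"twist":12.9},
  {"x":-0.0039,"y":0,"z":0.132,"twist":12.9},
])

```text
time: 2.55
tool_pos: [564.9, 63.2, 66.4]
tcp_rot: [3.141, -0.005, -3.137]
contact_force: [-0.9, -0.7, 0.0]
grip_width: 0.6
finger_force: 0.0
```

```bash
python3 -c "
from h import *
o=bot.get_obs(); print(o['tool_pos'],np.degrees(o['tcp_rot'][2]),o['contact_force'],o['joint_positions'][5])
"
```

```text
[564.8872831   63.16240241  66.37074794] -179.720009399905 [-0.851655   -0.71894548  0.02022626] -1.5995712421569743
```

```bash
cat >> h.py <<'E'
def arc(h,ths):
    h=np.array(h)
    import json; out=[]
    for t in ths:
        a=np.radians(t); d=h-np.array([[np.cos(a),-np.sin(a)],[np.sin(a),np.cos(a)]])@h
        out.append({"x":round(d[0]/1000,4),"y":round(d[1]/1000,4),"z":0,"twist":t})
    print(json.dumps(out))
E
python3 -c "
from h import *
arc((34.1,27.6),[1,2,3,4,5,6,7,8])
arc((34.1,27.6),[2,4,6,8,10,12,14,16])
arc((34.1,27.6),[1,2,3,4,4,4,4,4])"
```

```text
[{"x": 0.0005, "y": -0.0006, "z": 0, "twist": 1}, {"x": 0.001, "y": -0.0012, "z": 0, "twist": 2}, {"x": 0.0015, "y": -0.0017, "z": 0, "twist": 3}, {"x": 0.002, "y": -0.0023, "z": 0, "twist": 4}, {"x": 0.0025, "y": -0.0029, "z": 0, "twist": 5}, {"x": 0.0031, "y": -0.0034, "z": 0, "twist": 6}, {"x": 0.0036, "y": -0.004, "z": 0, "twist": 7}, {"x": 0.0042, "y": -0.0045, "z": 0, "twist": 8}]
[{"x": 0.001, "y": -0.0012, "z": 0, "twist": 2}, {"x": 0.002, "y": -0.0023, "z": 0, "twist": 4}, {"x": 0.0031, "y": -0.0034, "z": 0, "twist": 6}, {"x": 0.0042, "y": -0.0045, "z": 0, "twist": 8}, {"x": 0.0053, "y": -0.0055, "z": 0, "twist": 10}, {"x": 0.0065, "y": -0.0065, "z": 0, "twist": 12}, {"x": 0.0077, "y": -0.0074, "z": 0, "twist": 14}, {"x": 0.0089, "y": -0.0083, "z": 0, "twist": 16}]
[{"x": 0.0005, "y": -0.0006, "z": 0, "twist": 1}, {"x": 0.001, "y": -0.0012, "z": 0, "twist": 2}, {"x": 0.0015, "y": -0.0017, "z": 0, "twist": 3}, {"x": 0.002, "y": -0.0023, "z": 0, "twist": 4}, {"x": 0.002, "y": -0.0023, "z": 0, "twist": 4}, {"x": 0.002, "y": -0.0023, "z": 0, "twist": 4}, {"x": 0.002, "y": -0.0023, "z": 0, "twist": 4}, {"x": 0.002, "y": -0.0023, "z": 0, "twist": 4}]
```

>>> play_rows([
  {"x":0.0005,"y":-0.0006,"z":0,"twist":1},
  {"x":0.001,"y":-0.0012,"z":0,"twist":2},
  {"x":0.0015,"y":-0.0017,"z":0,"twist":3},
  {"x":0.002,"y":-0.0023,"z":0,"twist":4},
  {"x":0.0025,"y":-0.0029,"z":0,"twist":5},
  {"x":0.0031,"y":-0.0034,"z":0,"twist":6},
  {"x":0.0036,"y":-0.004,"z":0,"twist":7},
  {"x":0.0042,"y":-0.0045,"z":0,"twist":8},
])

```text
time: 3.35
tool_pos: [563.0, 57.4, 68.2]
tcp_rot: [3.142, -0.0, 3.004]
contact_force: [0.9, -0.5, 0.1]
grip_width: 0.2
finger_force: 0.0
```

>>> play_rows([
  {"x":0.0005,"y":-0.0006,"z":0,"twist":1},
  {"x":0.001,"y":-0.0012,"z":0,"twist":2},
  {"x":0.0015,"y":-0.0017,"z":0,"twist":3},
  {"x":0.002,"y":-0.0023,"z":0,"twist":4},
  {"x":0.002,"y":-0.0023,"z":0,"twist":4},
  {"x":0.002,"y":-0.0023,"z":0,"twist":4},
  {"x":0.002,"y":-0.0023,"z":0,"twist":4},
  {"x":0.002,"y":-0.0023,"z":0,"twist":4},
])

```text
time: 4.15
tool_pos: [560.8, 55.5, 68.2]
tcp_rot: [3.141, 0.0, 2.936]
contact_force: [0.0, -0.1, -0.5]
grip_width: 0.3
finger_force: 0.0
```

```bash
python3 -c "
from h import *
goto([567.6,52,67],180)
goto([564.6,45.9,67],180)"
```

```text
shift [-0.0074 -0.0021  0.0012] twist -11.8 | now [560.8  55.5  68.2] 168.2 t 4.15
shift [-0.0057 -0.0087  0.0012] twist -11.8 | now [560.8  55.5  68.2] 168.2 t 4.15
```

>>> play_rows([
  {"x":-0.0074,"y":0,"z":0,"twist":0},
  {"x":-0.0074,"y":-0.002,"z":0.0012,"twist":-6},
  {"x":-0.0074,"y":-0.002,"z":0.0012,"twist":-11.8},
  {"x":-0.007,"y":-0.005,"z":0.0012,"twist":-11.8},
  {"x":-0.0057,"y":-0.0087,"z":0.0012,"twist":-11.8},
  {"x":-0.0057,"y":-0.0087,"z":0.0012,"twist":-11.8},
  {"x":-0.0057,"y":-0.0087,"z":0.0012,"twist":-11.8},
  {"x":-0.0057,"y":-0.0087,"z":0.0012,"twist":-11.8},
])

```text
time: 4.95
tool_pos: [564.6, 45.8, 67.1]
tcp_rot: [3.141, 0.0, 3.141]
contact_force: [-0.7, 0.4, 0.5]
grip_width: 0.7
finger_force: 0.0
```

```bash
python3 -c "
from h import *
o=bot.get_obs(); print(o['tool_pos'],np.degrees(o['tcp_rot'][2]),o['contact_force'])
P=o['tool_pos'];h=(-(530.8-P[0]),90.8-P[1]);print(h)
arc(h,[1,2,3,4,5,6,6,6])
arc(h,[1,2,3,3,3,3,3,3])
c=snap('wrist','w2'); im=c['pixels'][..., ::-1][60:320,180:440]; cv2.imwrite('pics/w2c.png',cv2.resize(im,None,fx=2.3,fy=2.3,interpolation=cv2.INTER_CUBIC))"
```

```text
[564.59100346  45.80561786  67.07385358] 179.98737672823424 [-0.67221443  0.38407758  0.51707002]
(np.float64(33.7910034583042), np.float64(44.994382138532366))
[{"x": 0.0008, "y": -0.0006, "z": 0, "twist": 1}, {"x": 0.0016, "y": -0.0012, "z": 0, "twist": 2}, {"x": 0.0024, "y": -0.0017, "z": 0, "twist": 3}, {"x": 0.0032, "y": -0.0022, "z": 0, "twist": 4}, {"x": 0.0041, "y": -0.0028, "z": 0, "twist": 5}, {"x": 0.0049, "y": -0.0033, "z": 0, "twist": 6}, {"x": 0.0049, "y": -0.0033, "z": 0, "twist": 6}, {"x": 0.0049, "y": -0.0033, "z": 0, "twist": 6}]
[{"x": 0.0008, "y": -0.0006, "z": 0, "twist": 1}, {"x": 0.0016, "y": -0.0012, "z": 0, "twist": 2}, {"x": 0.0024, "y": -0.0017, "z": 0, "twist": 3}, {"x": 0.0024, "y": -0.0017, "z": 0, "twist": 3}, {"x": 0.0024, "y": -0.0017, "z": 0, "twist": 3}, {"x": 0.0024, "y": -0.0017, "z": 0, "twist": 3}, {"x": 0.0024, "y": -0.0017, "z": 0, "twist": 3}, {"x": 0.0024, "y": -0.0017, "z": 0, "twist": 3}]
```

View pics/w2c.png

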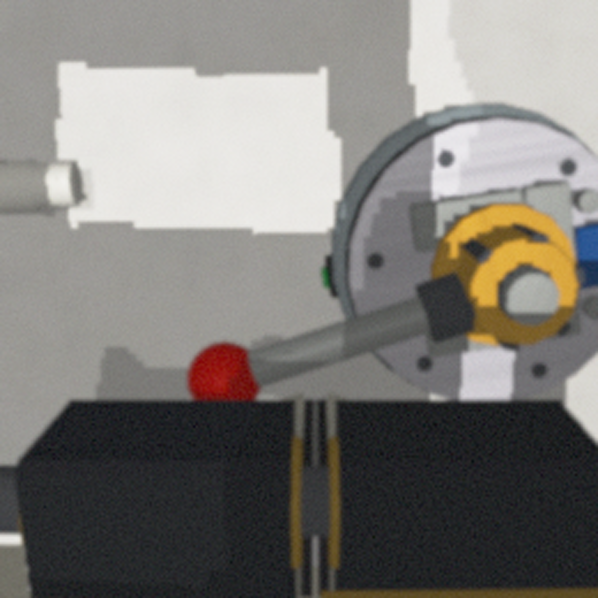

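The crop shows the thin closed fingers at (315,400) just behind the lever's far side. They lie between the ball (224,375) and the hub (505,275), and the lever has not moved.

>>> play_rows([
  {"x":0.0008,"y":-0.0006,"z":0,"twist":1},
  {"x":0.0016,"y":-0.0012,"z":0,"twist":2},
  {"x":0.0024,"y":-0.0017,"z":0,"twist":3},
  {"x":0.0032,"y":-0.0022,"z":0,"twist":4},
  {"x":0.0041,"y":-0.0028,"z":0,"twist":5},
  {"x":0.0049,"y":-0.0033,"z":0,"twist":6},
  {"x":0.0049,"y":-0.0033,"z":0,"twist":6},
  {"x":0.0049,"y":-0.0033,"z":0,"twist":6},
])

```text
time: 5.8
tool_pos: [559.6, 42.5, 67.0]
tcp_rot: [3.142, 0.0, 3.037]
contact_force: [-1.1, -0.3, 0.1]
grip_width: 0.6
finger_force: 0.0
```

>>> play_rows([
  {"x":0.0008,"y":-0.0006,"z":0,"twist":1},
  {"x":0.0016,"y":-0.0012,"z":0,"twist":2},
  {"x":0.0024,"y":-0.0017,"z":0,"twist":3},
  {"x":0.0024,"y":-0.0017,"z":0,"twist":3},
  {"x":0.0024,"y":-0.0017,"z":0,"twist":3},
  {"x":0.0024,"y":-0.0017,"z":0,"twist":3},
  {"x":0.0024,"y":-0.0017,"z":0,"twist":3},
  {"x":0.0024,"y":-0.0017,"z":0,"twist":3},
])

```text
time: 6.6
tool_pos: [557.1, 41.1, 67.0]
tcp_rot: [3.142, 0.0, 2.985]
contact_force: [-0.1, 0.1, -0.2]
grip_width: 0.7
finger_force: 0.0
```

>>> play_rows([
  {"x":0.0008,"y":-0.0006,"z":0,"twist":1},
  {"x":0.0016,"y":-0.0012,"z":0,"twist":2},
  {"x":0.0024,"y":-0.0017,"z":0,"twist":3},
  {"x":0.0032,"y":-0.0022,"z":0,"twist":4},
  {"x":0.0032,"y":-0.0022,"z":0,"twist":4},
  {"x":0.0032,"y":-0.0022,"z":0,"twist":4},
  {"x":0.0032,"y":-0.0022,"z":0,"twist":4},
  {"x":0.0032,"y":-0.0022,"z":0,"twist":4},
])

```text
time: 7.4
tool_pos: [553.6, 39.4, 67.0]
tcp_rot: [3.141, 0.0, 2.915]
contact_force: [-0.5, -0.1, 0.0]
grip_width: 0.3
finger_force: 0.0
```

>>> play_rows([
  {"x":0.0008,"y":-0.0006,"z":0,"twist":1},
  {"x":0.0016,"y":-0.0012,"z":0,"twist":2},
  {"x":0.0024,"y":-0.0017,"z":0,"twist":3},
  {"x":0.0032,"y":-0.0022,"z":0,"twist":4},
  {"x":0.0032,"y":-0.0022,"z":0,"twist":4},
  {"x":0.0032,"y":-0.0022,"z":0,"twist":4},
  {"x":0.0032,"y":-0.0022,"z":0,"twist":4},
  {"x":0.0032,"y":-0.0022,"z":0,"twist":4},
])

```text
time: 8.2
tool_pos: [550.0, 38.0, 67.0]
tcp_rot: [3.142, 0.0, 2.846]
contact_force: [0.4, -0.3, -0.6]
grip_width: 0.7
finger_force: 0.0
```

```bash
python3 -c "
from h import *
o=bot.get_obs(); print(o['tool_pos'],np.degrees(o['tcp_rot'][2]),o['contact_force'])
c=snap('top','t2'); s=snap('scene','s2')
a=cv2.resize(cv2.cvtColor(c['pixels'],cv2.COLOR_RGB2BGR)[180:270,275:375],(400,360),interpolation=cv2.INTER_CUBIC)
b=cv2.resize(cv2.cvtColor(s['pixels'],cv2.COLOR_RGB2BGR)[190:280,280:380],(400,360),interpolation=cv2.INTER_CUBIC)
cv2.imwrite('pics/ts2.png',np.hstack([a,b]))"
```

```text
[549.96475546  37.97265831  67.02318152] 163.03659393852982 [ 0.39747098 -0.31692518 -0.63962332]
```

View pics/ts2.png

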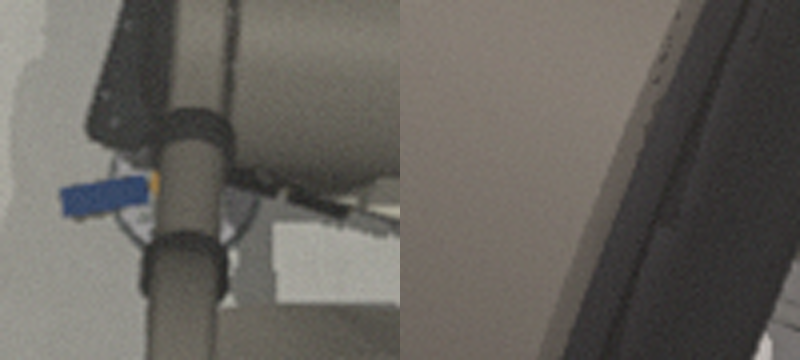

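The arm hides everything in these two views: only the blue tab at (105,195) and a bit of the wheel show. I'll take a wrist view instead.

```bash
python3 -c "
from h import *
c=snap('wrist','w3'); im=c['pixels'][..., ::-1][60:320,180:440]; cv2.imwrite('pics/w3c.png',cv2.resize(im,None,fx=2.3,fy=2.3,interpolation=cv2.INTER_CUBIC))
print([np.subtract(proj(c,p),(180,60))*2.3 for p in((530.8,90.8,60),(553.5,22,51),(550,38,42),(550,38,61))], c['eye'],bot.get_obs()['contact_force'],bot.get_obs()['moment'])"
```

```text
[array([515.89613073, 283.22211546]), array([257.53260389, 440.07130685]), array([314.90466149, 397.08944343]), array([314.93660725, 425.88095714])] [484.59765026  57.85450575 223.74501369] [ 0.59959389  0.21378307 -0.64185974] [ 0.00415187  0.05415599 -0.02527965]
```

View pics/w3c.png

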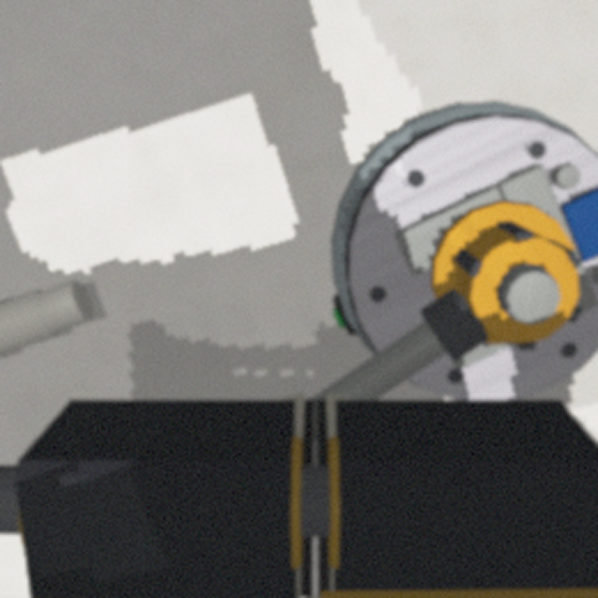

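The hub is at (525,290), and the lever runs from it down-left to where the fingertips are, about (325,395). The lever looks about unmoved.

```bash
python3 -c "
from h import *
for f,pts,hb in(('w2',[(430,308),(262,367)],(505+25,275+20)),('w3',[(440,328),(338,393)],(532,293))):
  c=load(f)
  for z in(51,53):
    q=[onz(c,u/2.3+180,v/2.3+60,z) for u,v in pts]; d=q[1]-q[0]; print(f,z,q[0].round(1),q[1].round(1),np.degrees(np.arctan2(d[1],d[0])))
  print('hub',onz(c,hb[0]/2.3+180,hb[1]/2.3+60,62))
c=load('w3')
P=np.array([550,38,67.]);M=R.from_euler('xyz',[np.pi,0,np.radians(163)]).as_matrix()
for q in((9.5,0,25),(9.5,-5,25),(9.5,5,25),(9.5,5,10),(-9.5,0,25),(0,0,25)): print(q,np.subtract(proj(c,P+M@np.array(q)),(180,60))*2.3)
"
```

```text
w2 51 [538.7  72.9  51. ] [553.4  32.8  51. ] -69.86188209962337
w2 53 [538.2  72.6  53. ] [552.8  32.9  53. ] -69.86188209962341
hub [533.0436916   93.28522885  62.        ]
w3 51 [538.7  72.7  51. ] [547.4  44.7  51. ] -72.7634206376961
w3 53 [538.1  72.5  53. ] [546.7  44.8  53. ] -72.76342063769604
hub [533.43961527  93.34047413  62.        ]
(9.5, 0, 25) [314.93931659 361.95422944]
(9.5, -5, 25) [295.26342946 361.9371701 ]
(9.5, 5, 25) [334.6152396  361.96832501]
(9.5, 5, 10) [336.25660761 381.66368658]
(-9.5, 0, 25) [314.87076889 431.29280305]
(0, 0, 25) [314.90466149 397.08944343]
```

>>> play_rows([
  {"x":0.0008,"y":-0.0006,"z":0,"twist":1},
  {"x":0.0016,"y":-0.0012,"z":0,"twist":2},
  {"x":0.0024,"y":-0.0017,"z":0,"twist":3},
  {"x":0.0032,"y":-0.0022,"z":0,"twist":4},
  {"x":0.0032,"y":-0.0022,"z":0,"twist":4},
  {"x":0.0032,"y":-0.0022,"z":0,"twist":4},
  {"x":0.0032,"y":-0.0022,"z":0,"twist":4},
  {"x":0.0032,"y":-0.0022,"z":0,"twist":4},
])

```text
time: 9.15
tool_pos: [546.3, 36.8, 67.0]
tcp_rot: [3.141, 0.0, 2.776]
contact_force: [0.6, -0.4, -0.4]
grip_width: 0.4
finger_force: 0.0
```

>>> play_rows([
  {"x":0.0008,"y":-0.0006,"z":0,"twist":1},
  {"x":0.0016,"y":-0.0012,"z":0,"twist":2},
  {"x":0.0024,"y":-0.0017,"z":0,"twist":3},
  {"x":0.0024,"y":-0.0017,"z":0,"twist":3},
  {"x":0.0024,"y":-0.0017,"z":0,"twist":3},
  {"x":0.0024,"y":-0.0017,"z":0,"twist":3},
  {"x":0.0024,"y":-0.0017,"z":0,"twist":3},
  {"x":0.0024,"y":-0.0017,"z":0,"twist":3},
])

```text
time: 9.95
tool_pos: [543.4, 36.1, 67.0]
tcp_rot: [3.142, 0.0, 2.723]
contact_force: [0.0, 0.1, 0.1]
grip_width: 0.4
finger_force: 0.0
```

>>> play_rows([
  {"x":0,"y":0,"z":-0.01,"twist":0},
  {"x":0,"y":0,"z":-0.03,"twist":0},
  {"x":0,"y":0,"z":-0.05,"twist":0},
  {"x":0,"y":0,"z":-0.07,"twist":0},
  {"x":0,"y":0,"z":-0.09,"twist":0},
  {"x":0,"y":0,"z":-0.09,"twist":0},
  {"x":0,"y":0,"z":-0.09,"twist":0},
  {"x":0,"y":0,"z":-0.09,"twist":0},
])

```text
time: 10.75
tool_pos: [542.8, 36.1, 156.1]
tcp_rot: [-3.141, -0.002, 2.723]
contact_force: [0.2, 0.0, 0.8]
grip_width: 0.2
finger_force: 0.0
```

```bash
python3 -c "
from h import *
c=snap('wrist','w4'); im=c['pixels'][..., ::-1][60:320,150:440]; cv2.imwrite('pics/w4c.png',cv2.resize(im,None,fx=2.3,fy=2.3,interpolation=cv2.INTER_CUBIC))
p=c['pixels'].astype(int); m=(p[...,0]>110)&(p[...,1]<60)&(p[...,2]<60); v,u=np.nonzero(m); print(len(u),u.mean(),v.mean(),onz(c,u.mean(),v.mean(),51))
P=np.array(bot.get_obs()['tool_pos']); print(P,proj(c,P+[0,0,-25]),bot.get_obs()['contact_force'])
"
```

```text
100 309.23 218.61 [556.07461318  23.21770349  51.        ]
[542.75694403  36.11341587 155.97550569] (np.float64(316.719405914096), np.float64(232.56066210255847)) [ 0.51946337 -0.39255438  0.33469046]
```

View pics/w4c.png

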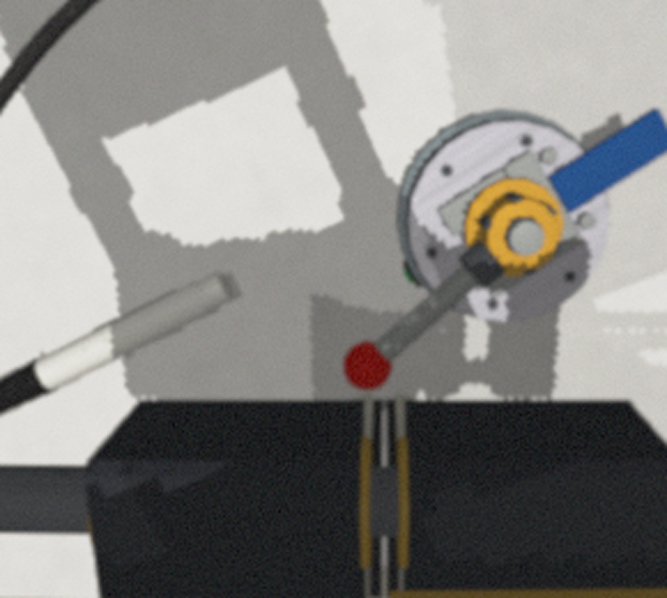

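The lever is unmoved: ball at (366,365), hub at (525,237). The fingertips show at (383,400), so they passed the lever without contact. I'll check the red ball by code across pictures, and the finger extent from pixel values.

```bash
python3 -c "
from h import *
for f in('w1','w2','w4'):
  c=load(f);p=c['pixels'].astype(int); m=(p[...,0]>90)&(p[...,1]<60)&(p[...,2]<60); v,u=np.nonzero(m); k=v<232; u,v=u[k],v[k];print(f,len(u),u.mean(),v.mean(),onz(c,u.mean(),v.mean(),51))
  m=(p[...,0]>150)&(p[...,2]<90)&(p[...,1]>100)&(p[...,1]<190); v,u=np.nonzero(m); k=(u>300)&(u<400)&(v<230);print('brass',onz(c,u[k].mean(),v[k].mean(),58))
c=load('w4');a=load('w2')
g=lambda q:q['pixels'].mean(2).astype(int)
for v in range(225,262,3): print(v,g(c)[v,300:334:2])
c=snap('wrist','w5')
for n,z in(('tip',25),('gr',6),('tcp',0),('-20',-20)):
  P=np.array(bot.get_obs()['tool_pos']); print(n,[np.round(proj(c,P+R.from_euler('xyz',[np.pi,0,2.723]).as_matrix()@np.array([x,0,z])),1) for x in(-9.5,0,9.5)])
T=R.from_euler('xyz',[np.pi,0,2.723]).as_matrix(); print('cam in tool',T.T@(np.array(c['eye'])-P), (T.T@rot(c))[:,2])
"
```

```text
w1 222 285.4549549549549 169.0900900900901 [555.49028779  23.78049282  51.        ]
brass [528.70636105  87.31663341  58.        ]
w2 537 276.2756052141527 221.7411545623836 [554.72712822  22.88069022  51.        ]
brass [525.13082144  82.8484063   58.        ]
w4 298 310.93959731543623 218.89261744966444 [556.8876758   24.43224438  51.        ]
brass [526.68896235  91.69705901  58.        ]
225 [ 99  66  46  50  46  53  50  45  57  96 113 111 115 116 114 114 117]
228 [112 108  91  73  62  61  68  86 109 114 110 114 114 109 113 117 122]
231 [117 110 111 108 106  98 110 115 116 116 112 103 104 105 111 124 183]
234 [ 64  58  57  56  77  95  72  55  72  65  53  85  89  65  51  73 101]
237 [31 19 27 34 72 94 58 27 67 59 35 78 89 57 28 28 28]
240 [33 35 35 25 72 91 52 27 93 70 35 75 92 53 30 24 23]
243 [27 26 29 33 76 90 53 28 97 76 29 75 87 55 24 30 25]
246 [30 29 20 29 72 86 49 32 94 75 23 66 88 54 34 33 33]
249 [32 26 24 35 69 81 46 37 98 74 28 67 80 54 32 26 20]
252 [33 21 29 36 62 61 40 32 96 75 30 43 61 58 29 24 34]
255 [ 34  28  30  45  62  60  32  35 105  80  15  41  68  63  32  32  26]
258 [ 30  25  25  39  67  63  32  31 107  82  26  42  61  67  36  33  24]
261 [ 30  28  35  42  65  59  37  27 106  82  26  43  67  62  35  36  37]
tip [array([316.8, 247.7]), array([316.8, 232.8]), array([316.8, 217.5])]
gr [array([316.7, 261.5]), array([316.7, 245.3]), array([316.8, 228.6])]
tcp [array([316.7, 266.5]), array([316.7, 249.8]), array([316.7, 232.6])]
-20 [array([316.7, 285.7]), array([316.7, 267.3]), array([316.7, 248.1])]
cam in tool [ 6.81055651e+01  1.05443421e-01 -1.56853172e+02] [-0.25617548 -0.00096667  0.96662981]
```

```bash
python3 -c "
from h import *
goto([567,45,156],180)
goto([567,45,100],180)"
```

```text
shift [-0.0185  0.018  -0.    ] twist -24.0 | now [542.8  36.1 156. ] 156.0 t 10.85
shift [-0.0185  0.018   0.056 ] twist -24.0 | now [542.8  36.1 156. ] 156.0 t 10.85
```

>>> play_rows([
  {"x":-0.0065,"y":0.006,"z":0,"twist":-8},
  {"x":-0.0125,"y":0.012,"z":0,"twist":-16},
  {"x":-0.0185,"y":0.018,"z":0.005,"twist":-24},
  {"x":-0.0185,"y":0.018,"z":0.02,"twist":-24},
  {"x":-0.0185,"y":0.018,"z":0.045,"twist":-24},
  {"x":-0.0185,"y":0.018,"z":0.07,"twist":-24},
  {"x":-0.0185,"y":0.018,"z":0.089,"twist":-24},
  {"x":-0.0185,"y":0.018,"z":0.089,"twist":-24},
])

```text
time: 11.65
tool_pos: [565.3, 45.1, 64.7]
tcp_rot: [3.141, -0.007, -3.141]
contact_force: [0.2, -0.9, 0.3]
grip_width: -0.2
finger_force: 0.0
```

>>> play_rows([
  {"x":0,"y":0,"z":0.002,"twist":0},
  {"x":0,"y":0,"z":0.005,"twist":0},
  {"x":0,"y":0,"z":0.008,"twist":0},
  {"x":0,"y":0,"z":0.011,"twist":0},
  {"x":0,"y":0,"z":0.014,"twist":0},
  {"x":0,"y":0,"z":0.017,"twist":0},
  {"x":0,"y":0,"z":0.017,"twist":0},
  {"x":0,"y":0,"z":0.017,"twist":0},
])

```text
time: 12.45
tool_pos: [567.6, 45.0, 51.0]
tcp_rot: [3.142, -0.0, -3.141]
contact_force: [0.1, 0.2, -0.4]
grip_width: 0.5
finger_force: 0.0
```

```bash
python3 -c "
from h import *
o=bot.get_obs(); print(o['tool_pos'],np.degrees(o['tcp_rot'][2]),o['contact_force'])
P=o['tool_pos'];h=(-(531.5-P[0]),91.5-P[1]);print(h)
arc(h,[1,2,3,4,5,6,6,6])
c=snap('wrist','w6')
p=c['pixels'].astype(int); m=(p[...,0]>90)&(p[...,1]<60)&(p[...,2]<60); v,u=np.nonzero(m); k=v<232; u,v=u[k],v[k];print(len(u),u.mean(),v.mean(),onz(c,u.mean(),v.mean(),51))
"
```

```text
[567.61226539  45.01252398  50.97796734] -179.96957216894933 [ 0.14947353  0.24377728 -0.44624535]
(np.float64(36.11226538942469), np.float64(46.48747602036816))
[{"x": 0.0008, "y": -0.0006, "z": 0, "twist": 1}, {"x": 0.0016, "y": -0.0012, "z": 0, "twist": 2}, {"x": 0.0025, "y": -0.0018, "z": 0, "twist": 3}, {"x": 0.0033, "y": -0.0024, "z": 0, "twist": 4}, {"x": 0.0042, "y": -0.003, "z": 0, "twist": 5}, {"x": 0.0051, "y": -0.0035, "z": 0, "twist": 6}, {"x": 0.0051, "y": -0.0035, "z": 0, "twist": 6}, {"x": 0.0051, "y": -0.0035, "z": 0, "twist": 6}]
476 273.42857142857144 223.26680672268907 [553.09831227  22.70533798  51.        ]
```

>>> play_rows([
  {"x":0.0008,"y":-0.0006,"z":0,"twist":1},
  {"x":0.0016,"y":-0.0012,"z":0,"twist":2},
  {"x":0.0025,"y":-0.0018,"z":0,"twist":3},
  {"x":0.0033,"y":-0.0024,"z":0,"twist":4},
  {"x":0.0042,"y":-0.003,"z":0,"twist":5},
  {"x":0.0051,"y":-0.0035,"z":0,"twist":6},
  {"x":0.0051,"y":-0.0035,"z":0,"twist":6},
  {"x":0.0051,"y":-0.0035,"z":0,"twist":6},
])

```text
time: 13.3
tool_pos: [563.1, 41.6, 51.2]
tcp_rot: [3.141, 0.001, 3.038]
contact_force: [4.2, 1.9, -0.8]
grip_width: 0.5
finger_force: 2.0
```

>>> play_rows([
  {"x":0.0008,"y":-0.0006,"z":0,"twist":1},
  {"x":0.0016,"y":-0.0012,"z":0,"twist":2},
  {"x":0.0025,"y":-0.0018,"z":0,"twist":3},
  {"x":0.0033,"y":-0.0024,"z":0,"twist":4},
  {"x":0.0042,"y":-0.003,"z":0,"twist":5},
  {"x":0.0051,"y":-0.0035,"z":0,"twist":6},
  {"x":0.0051,"y":-0.0035,"z":0,"twist":6},
  {"x":0.0051,"y":-0.0035,"z":0,"twist":6},
])

```text
time: 14.1
tool_pos: [558.5, 38.8, 51.5]
tcp_rot: [3.141, 0.003, 2.932]
contact_force: [6.3, 1.7, -0.3]
grip_width: 0.5
finger_force: 3.1
```

>>> play_rows([
  {"x":0.0008,"y":-0.0006,"z":0,"twist":1},
  {"x":0.0016,"y":-0.0012,"z":0,"twist":2},
  {"x":0.0025,"y":-0.0018,"z":0,"twist":3},
  {"x":0.0033,"y":-0.0024,"z":0,"twist":4},
  {"x":0.0033,"y":-0.0024,"z":0,"twist":4},
  {"x":0.0033,"y":-0.0024,"z":0,"twist":4},
  {"x":0.0033,"y":-0.0024,"z":0,"twist":4},
  {"x":0.0033,"y":-0.0024,"z":0,"twist":4},
])

```text
time: 14.9
tool_pos: [554.9, 37.0, 51.6]
tcp_rot: [3.14, 0.004, 2.863]
contact_force: [7.7, 3.6, -0.6]
grip_width: 0.5
finger_force: 3.2
```

```bash
python3 -c "
from h import *
arc((36.1,46.5),[2,4,6,8,10,12,14,16])
"
```

```text
[{"x": 0.0016, "y": -0.0012, "z": 0, "twist": 2}, {"x": 0.0033, "y": -0.0024, "z": 0, "twist": 4}, {"x": 0.0051, "y": -0.0035, "z": 0, "twist": 6}, {"x": 0.0068, "y": -0.0046, "z": 0, "twist": 8}, {"x": 0.0086, "y": -0.0056, "z": 0, "twist": 10}, {"x": 0.0105, "y": -0.0065, "z": 0, "twist": 12}, {"x": 0.0123, "y": -0.0074, "z": 0, "twist": 14}, {"x": 0.0142, "y": -0.0081, "z": 0, "twist": 16}]
```

>>> play_rows([
  {"x":0.0016,"y":-0.0012,"z":0,"twist":2},
  {"x":0.0033,"y":-0.0024,"z":0,"twist":4},
  {"x":0.0051,"y":-0.0035,"z":-0.0005,"twist":6},
  {"x":0.0068,"y":-0.0046,"z":-0.0005,"twist":8},
  {"x":0.0086,"y":-0.0056,"z":-0.0005,"twist":10},
  {"x":0.0105,"y":-0.0065,"z":-0.001,"twist":12},
  {"x":0.0123,"y":-0.0074,"z":-0.001,"twist":14},
  {"x":0.0142,"y":-0.0081,"z":-0.001,"twist":16},
])

```text
time: 15.7
tool_pos: [539.4, 32.7, 52.7]
tcp_rot: [3.14, 0.004, 2.582]
contact_force: [6.9, 0.6, -1.0]
grip_width: 0.4
finger_force: 3.3
```

```bash
python3 -c "
from h import *
o=bot.get_obs(); print(o['tool_pos'],np.degrees(o['tcp_rot'][2]),o['contact_force'],o['joint_positions'][5])
P=o['tool_pos'];d=P[:2]-[531.5,91.5]; print(np.hypot(*d),np.degrees(np.arctan2(d[1],d[0])))
c=snap('wrist','w7')
p=c['pixels'].astype(int); m=(p[...,0]>90)&(p[...,1]<60)&(p[...,2]<60); v,u=np.nonzero(m); k=v<232; u,v=u[k],v[k]
if len(u): print(len(u),u.mean(),v.mean(),onz(c,u.mean(),v.mean(),52))
"
```

```text
[539.41505927  32.65205387  52.724771  ] 147.93205290666972 [ 6.92934074  0.64400926 -0.97627636] -1.092322828788198
59.37784879122892 -82.33967916103167
239 276.9916317991632 226.6192468619247 [518.2021499   22.17494267  52.        ]
```

>>> play_rows([
  {"x":0.0016,"y":-0.0012,"z":0,"twist":2},
  {"x":0.0033,"y":-0.0024,"z":0,"twist":4},
  {"x":0.0051,"y":-0.0035,"z":-0.0005,"twist":6},
  {"x":0.0068,"y":-0.0046,"z":-0.0005,"twist":8},
  {"x":0.0086,"y":-0.0056,"z":-0.0005,"twist":10},
  {"x":0.0105,"y":-0.0065,"z":-0.001,"twist":12},
  {"x":0.0123,"y":-0.0074,"z":-0.001,"twist":14},
  {"x":0.0142,"y":-0.0081,"z":-0.001,"twist":16},
])

```text
time: 16.55
tool_pos: [523.1, 32.7, 53.7]
tcp_rot: [3.139, 0.004, 2.303]
contact_force: [7.6, -2.1, -0.4]
grip_width: 0.5
finger_force: 3.3
```

>>> play_rows([
  {"x":0.0016,"y":-0.0012,"z":0,"twist":2},
  {"x":0.0033,"y":-0.0024,"z":0,"twist":4},
  {"x":0.0051,"y":-0.0035,"z":-0.0005,"twist":6},
  {"x":0.0068,"y":-0.0046,"z":-0.0005,"twist":8},
  {"x":0.0086,"y":-0.0056,"z":-0.0005,"twist":10},
  {"x":0.0105,"y":-0.0065,"z":-0.001,"twist":12},
  {"x":0.0123,"y":-0.0074,"z":-0.001,"twist":14},
  {"x":0.0142,"y":-0.0081,"z":-0.001,"twist":16},
])

```text
time: 17.35
tool_pos: [507.2, 37.4, 54.6]
tcp_rot: [3.139, 0.003, 2.024]
contact_force: [4.8, -5.0, -0.3]
grip_width: 0.4
finger_force: 3.5
```

>>> play_rows([
  {"x":0.0016,"y":-0.0012,"z":0,"twist":2},
  {"x":0.0033,"y":-0.0024,"z":0,"twist":4},
  {"x":0.0051,"y":-0.0035,"z":-0.0005,"twist":6},
  {"x":0.0068,"y":-0.0046,"z":-0.0005,"twist":8},
  {"x":0.0086,"y":-0.0056,"z":-0.0005,"twist":10},
  {"x":0.0105,"y":-0.0065,"z":-0.001,"twist":12},
  {"x":0.0123,"y":-0.0074,"z":-0.001,"twist":14},
  {"x":0.0142,"y":-0.0081,"z":-0.001,"twist":16},
])

```text
time: 18.15
tool_pos: [493.0, 46.4, 55.4]
tcp_rot: [3.14, 0.003, 1.745]
contact_force: [4.2, -7.5, 0.5]
grip_width: 0.7
finger_force: 3.7
```

```bash
python3 -c "
from h import *
o=bot.get_obs(); print(o['tool_pos'],np.degrees(o['tcp_rot'][2]),o['contact_force'],o['joint_positions'][5])
P=o['tool_pos'];d=P[:2]-[531.5,91.5]; print(np.hypot(*d),np.degrees(np.arctan2(d[1],d[0])))
c=snap('wrist','w8')
p=c['pixels'].astype(int); m=(p[...,0]>90)&(p[...,1]<60)&(p[...,2]<60); v,u=np.nonzero(m); k=v<232; u,v=u[k],v[k]
if len(u):
  b=onz(c,u.mean(),v.mean(),55);print(len(u),u.mean(),v.mean(),b,np.degrees(np.arctan2(b[1]-91.5,b[0]-531.5)))
"
```

```text
[492.96659718  46.39428494  55.43244294] 99.96521529316325 [ 4.18743655 -7.5213003   0.48270914] -0.23138386978599426
59.324098509198684 -130.50696422268229
218 276.6834862385321 226.85321100917432 [471.41612618  55.53463244  55.        ] -149.0958500803966
```

>>> play_rows([
  {"x":0.0016,"y":-0.0012,"z":0,"twist":2},
  {"x":0.0033,"y":-0.0024,"z":0,"twist":4},
  {"x":0.0051,"y":-0.0035,"z":-0.0005,"twist":6},
  {"x":0.0068,"y":-0.0046,"z":-0.0005,"twist":8},
  {"x":0.0086,"y":-0.0056,"z":-0.0005,"twist":10},
  {"x":0.0105,"y":-0.0065,"z":-0.001,"twist":12},
  {"x":0.0123,"y":-0.0074,"z":-0.001,"twist":14},
  {"x":0.0142,"y":-0.0081,"z":-0.001,"twist":16},
])

```text
time: 19.0
tool_pos: [481.7, 58.9, 56.2]
tcp_rot: [3.141, 0.003, 1.466]
contact_force: [3.4, -7.8, 2.0]
grip_width: 0.3
finger_force: 4.0
```

>>> play_rows([
  {"x":0.0008,"y":-0.0006,"z":0,"twist":1},
  {"x":0.0016,"y":-0.0012,"z":0,"twist":2},
  {"x":0.0025,"y":-0.0018,"z":0,"twist":3},
  {"x":0.0033,"y":-0.0024,"z":-0.0002,"twist":4},
  {"x":0.0042,"y":-0.003,"z":-0.0004,"twist":5},
  {"x":0.0051,"y":-0.0035,"z":-0.0005,"twist":6},
  {"x":0.0059,"y":-0.0041,"z":-0.0005,"twist":7},
  {"x":0.0068,"y":-0.0046,"z":-0.0005,"twist":8},
])

```text
time: 19.8
tool_pos: [477.5, 66.1, 56.6]
tcp_rot: [-3.142, 0.003, 1.327]
contact_force: [2.0, -7.8, 1.5]
grip_width: 0.5
finger_force: 4.0
```

```bash
cat > b.py <<'E'
from h import *
import sys
o=bot.get_obs(); f=o['contact_force']; print(o['tool_pos'],np.degrees(o['tcp_rot'][2]),f,np.hypot(*f[:2]))
c=snap('wrist',sys.argv[1])
p=c['pixels'].astype(int); m=(p[...,0]>90)&(p[...,1]<60)&(p[...,2]<60); v,u=np.nonzero(m); k=v<232; u,v=u[k],v[k]
b=onz(c,u.mean(),v.mean(),58);print(len(u),u.mean(),v.mean(),b,np.degrees(np.arctan2(b[1]-91.5,b[0]-531.5)))
E
python3 b.py w9
```

```text
[477.53891659  66.14405876  56.64685966] 76.01710305554332 [ 2.00881927 -7.7617803   1.52902356] 8.017517593092043
207 276.94685990338166 227.05314009661836 [462.27466526  83.95499178  58.        ] -173.779770981019
```

>>> play_rows([
  {"x":0.0008,"y":-0.0006,"z":0,"twist":1},
  {"x":0.0016,"y":-0.0012,"z":0,"twist":2},
  {"x":0.0025,"y":-0.0018,"z":0,"twist":3},
  {"x":0.0033,"y":-0.0024,"z":0,"twist":4},
  {"x":0.0042,"y":-0.003,"z":-0.0004,"twist":5},
  {"x":0.0051,"y":-0.0035,"z":-0.0004,"twist":6},
  {"x":0.0059,"y":-0.0041,"z":-0.0004,"twist":7},
  {"x":0.0059,"y":-0.0041,"z":-0.0004,"twist":7},
])

```text
time: 20.65
tool_pos: [474.7, 72.9, 57.0]
tcp_rot: [-3.141, 0.003, 1.205]
contact_force: [-0.3, -7.3, 2.1]
grip_width: 0.5
finger_force: 4.1
```

>>> play_rows([
  {"x":0.0008,"y":-0.0006,"z":0,"twist":1},
  {"x":0.0016,"y":-0.0012,"z":0,"twist":2},
  {"x":0.0025,"y":-0.0018,"z":0,"twist":3},
  {"x":0.0033,"y":-0.0024,"z":0,"twist":4},
  {"x":0.0033,"y":-0.0024,"z":0,"twist":4},
  {"x":0.0033,"y":-0.0024,"z":0,"twist":4},
  {"x":0.0033,"y":-0.0024,"z":0,"twist":4},
  {"x":0.0033,"y":-0.0024,"z":0,"twist":4},
])

```text
time: 21.45
tool_pos: [473.5, 76.8, 57.0]
tcp_rot: [-3.141, 0.003, 1.136]
contact_force: [0.0, -6.8, 3.0]
grip_width: 0.7
finger_force: 4.2
```

>>> play_rows([
  {"x":0.0008,"y":-0.0006,"z":0,"twist":1},
  {"x":0.0016,"y":-0.0012,"z":-0.0003,"twist":2},
  {"x":0.0025,"y":-0.0018,"z":-0.0006,"twist":3},
  {"x":0.0033,"y":-0.0024,"z":-0.0006,"twist":4},
  {"x":0.0033,"y":-0.0024,"z":-0.0006,"twist":4},
  {"x":0.0033,"y":-0.0024,"z":-0.0006,"twist":4},
  {"x":0.0033,"y":-0.0024,"z":-0.0006,"twist":4},
  {"x":0.0033,"y":-0.0024,"z":-0.0006,"twist":4},
])

```text
time: 22.25
tool_pos: [472.5, 80.8, 57.5]
tcp_rot: [-3.141, 0.003, 1.066]
contact_force: [0.0, -7.5, 1.4]
grip_width: 0.6
finger_force: 4.0
```

```bash
python3 b.py w10
```

```text
[472.53092469  80.77959538  57.46636725] 61.05885352242084 [ 0.03362033 -7.45292275  1.38924349] 7.45299858249354
212 277.1698113207547 227.06603773584905 [462.37703155 101.88115682  58.        ] 171.45892996451585
```

>>> play_rows([
  {"x":0.0008,"y":-0.0006,"z":0,"twist":1},
  {"x":0.0016,"y":-0.0012,"z":-0.0003,"twist":2},
  {"x":0.0025,"y":-0.0018,"z":-0.0004,"twist":3},
  {"x":0.0033,"y":-0.0024,"z":-0.0004,"twist":4},
  {"x":0.0033,"y":-0.0024,"z":-0.0004,"twist":4},
  {"x":0.0033,"y":-0.0024,"z":-0.0004,"twist":4},
  {"x":0.0033,"y":-0.0024,"z":-0.0004,"twist":4},
  {"x":0.0033,"y":-0.0024,"z":-0.0004,"twist":4},
])

```text
time: 23.1
tool_pos: [471.9, 84.8, 57.8]
tcp_rot: [-3.141, 0.004, 0.996]
contact_force: [-0.7, -7.6, 1.5]
grip_width: 0.6
finger_force: 4.0
```

>>> play_rows([
  {"x":0.0008,"y":-0.0006,"z":0,"twist":1},
  {"x":0.0016,"y":-0.0012,"z":-0.0003,"twist":2},
  {"x":0.0025,"y":-0.0018,"z":-0.0004,"twist":3},
  {"x":0.0033,"y":-0.0024,"z":-0.0004,"twist":4},
  {"x":0.0033,"y":-0.0024,"z":-0.0004,"twist":4},
  {"x":0.0033,"y":-0.0024,"z":-0.0004,"twist":4},
  {"x":0.0033,"y":-0.0024,"z":-0.0004,"twist":4},
  {"x":0.0033,"y":-0.0024,"z":-0.0004,"twist":4},
])

```text
time: 23.9
tool_pos: [471.5, 88.9, 58.1]
tcp_rot: [-3.141, 0.004, 0.926]
contact_force: [-1.0, -7.3, 1.1]
grip_width: 0.1
finger_force: 3.9
```

>>> play_rows([
  {"x":0.0008,"y":-0.0006,"z":0,"twist":1},
  {"x":0.0016,"y":-0.0012,"z":-0.0003,"twist":2},
  {"x":0.0025,"y":-0.0018,"z":-0.0004,"twist":3},
  {"x":0.0033,"y":-0.0024,"z":-0.0004,"twist":4},
  {"x":0.0033,"y":-0.0024,"z":-0.0004,"twist":4},
  {"x":0.0033,"y":-0.0024,"z":-0.0004,"twist":4},
  {"x":0.0033,"y":-0.0024,"z":-0.0004,"twist":4},
  {"x":0.0033,"y":-0.0024,"z":-0.0004,"twist":4},
])

```text
time: 24.7
tool_pos: [471.3, 92.9, 58.4]
tcp_rot: [-3.141, 0.004, 0.856]
contact_force: [-0.3, -7.6, 0.2]
grip_width: 0.1
finger_force: 3.8
```

>>> play_rows([
  {"x":0.0008,"y":-0.0006,"z":0,"twist":1},
  {"x":0.0016,"y":-0.0012,"z":-0.0003,"twist":2},
  {"x":0.0025,"y":-0.0018,"z":-0.0003,"twist":3},
  {"x":0.0033,"y":-0.0024,"z":-0.0003,"twist":4},
  {"x":0.0033,"y":-0.0024,"z":-0.0003,"twist":4},
  {"x":0.0033,"y":-0.0024,"z":-0.0003,"twist":4},
  {"x":0.0033,"y":-0.0024,"z":-0.0003,"twist":4},
  {"x":0.0033,"y":-0.0024,"z":-0.0003,"twist":4},
])

```text
time: 25.5
tool_pos: [471.5, 97.0, 58.7]
tcp_rot: [-3.141, 0.005, 0.786]
contact_force: [-0.1, -6.6, 1.2]
grip_width: 0.3
finger_force: 3.8
```

```bash
python3 b.py w11
```

```text
[471.47739666  97.00903427  58.65370285] 45.059849074334124 [-0.06410238 -6.61933906  1.16963686] 6.619649440136186
216 277.3333333333333 226.86574074074073 [467.39524388 120.12519363  58.        ] 155.9374347703797
```

>>> play_rows([
  {"x":0.0008,"y":-0.0006,"z":0,"twist":1},
  {"x":0.0016,"y":-0.0012,"z":-0.0002,"twist":2},
  {"x":0.0025,"y":-0.0018,"z":-0.0002,"twist":3},
  {"x":0.0025,"y":-0.0018,"z":-0.0002,"twist":3},
  {"x":0.0025,"y":-0.0018,"z":-0.0002,"twist":3},
  {"x":0.0025,"y":-0.0018,"z":-0.0002,"twist":3},
  {"x":0.0025,"y":-0.0018,"z":-0.0002,"twist":3},
  {"x":0.0025,"y":-0.0018,"z":-0.0002,"twist":3},
])

```text
time: 26.35
tool_pos: [471.7, 99.8, 58.7]
tcp_rot: [-3.141, 0.005, 0.734]
contact_force: [-2.2, -9.0, 1.0]
grip_width: 0.5
finger_force: 4.2
```

>>> play_rows([
  {"x":0.0008,"y":-0.0006,"z":0,"twist":1},
  {"x":0.0016,"y":-0.0012,"z":0,"twist":2},
  {"x":0.0016,"y":-0.0012,"z":0,"twist":2},
  {"x":0.0016,"y":-0.0012,"z":0,"twist":2},
  {"x":0.0016,"y":-0.0012,"z":0,"twist":2},
  {"x":0.0016,"y":-0.0012,"z":0,"twist":2},
  {"x":0.0016,"y":-0.0012,"z":0,"twist":2},
  {"x":0.0016,"y":-0.0012,"z":0,"twist":2},
])

```text
time: 27.15
tool_pos: [471.7, 101.4, 58.7]
tcp_rot: [-3.141, 0.006, 0.699]
contact_force: [-2.0, -10.9, 1.6]
grip_width: 0.5
finger_force: 5.0
```

>>> play_rows([
  {"x":0.0008,"y":-0.0006,"z":0,"twist":1},
  {"x":0.0012,"y":-0.0009,"z":0,"twist":1.5},
  {"x":0.0012,"y":-0.0009,"z":0,"twist":1.5},
  {"x":0.0012,"y":-0.0009,"z":0,"twist":1.5},
  {"x":0.0012,"y":-0.0009,"z":0,"twist":1.5},
  {"x":0.0012,"y":-0.0009,"z":0,"twist":1.5},
  {"x":0.0012,"y":-0.0009,"z":0,"twist":1.5},
  {"x":0.0012,"y":-0.0009,"z":0,"twist":1.5},
])

```text
time: 27.95
tool_pos: [471.8, 102.7, 58.6]
tcp_rot: [-3.141, 0.007, 0.673]
contact_force: [-3.3, -11.3, 1.8]
grip_width: 0.4
finger_force: 5.6
```

>>> play_rows([
  {"x":0.0008,"y":-0.0006,"z":0,"twist":1},
  {"x":0.0012,"y":-0.0009,"z":0,"twist":1.5},
  {"x":0.0012,"y":-0.0009,"z":0,"twist":1.5},
  {"x":0.0012,"y":-0.0009,"z":0,"twist":1.5},
  {"x":0.0012,"y":-0.0009,"z":0,"twist":1.5},
  {"x":0.0012,"y":-0.0009,"z":0,"twist":1.5},
  {"x":0.0012,"y":-0.0009,"z":0,"twist":1.5},
  {"x":0.0012,"y":-0.0009,"z":0,"twist":1.5},
])

```text
time: 28.75
tool_pos: [472.0, 103.9, 58.6]
tcp_rot: [-3.141, 0.008, 0.647]
contact_force: [-4.2, -12.6, 2.7]
grip_width: 0.6
finger_force: 6.3
```

```bash
python3 b.py w12
```

```text
[471.98454458 103.87400774  58.55391135] 37.08459810530059 [ -4.16105666 -12.59871555   2.69733378] 13.268082986277209
151 278.65562913907286 227.95364238410596 [471.18101805 126.58050178  58.        ] 149.8184399777861
```

>>> play_rows([
  {"x":-0.0031,"y":0.0026,"z":0,"twist":-4},
  {"x":-0.0061,"y":0.0055,"z":0,"twist":-8},
  {"x":-0.0089,"y":0.0085,"z":0,"twist":-12},
  {"x":-0.0115,"y":0.012,"z":-0.01,"twist":-16},
  {"x":-0.0115,"y":0.012,"z":-0.035,"twist":-16},
  {"x":-0.0115,"y":0.012,"z":-0.06,"twist":-16},
  {"x":-0.0115,"y":0.012,"z":-0.085,"twist":-16},
  {"x":-0.0115,"y":0.012,"z":-0.085,"twist":-16},
])

```text
time: 29.6
tool_pos: [473.6, 89.8, 146.9]
tcp_rot: [3.138, -0.002, 0.925]
contact_force: [-0.1, -1.0, -0.4]
grip_width: 0.4
finger_force: 0.0
```

```bash
python3 b.py w13; python3 -c "
from h import *
goto([521,195,140],98)"
```

```text
[473.56716017  89.84137132 146.85631641] 53.02152379220143 [-0.12176289 -0.96213588 -0.3587642 ] 0.9698101094879971
348 285.6235632183908 190.0632183908046 [462.68972745 113.22059996  58.        ] 162.48121585189185
shift [ 0.1131 -0.0246  0.0052] twist -45.0 | now [472.7  89.8 145.2] 53.0 t 29.65
```

>>> play_rows([
  {"x":0.018,"y":-0.004,"z":0,"twist":-8},
  {"x":0.038,"y":-0.008,"z":0,"twist":-16},
  {"x":0.057,"y":-0.0125,"z":0.001,"twist":-24},
  {"x":0.076,"y":-0.0165,"z":0.003,"twist":-32},
  {"x":0.095,"y":-0.0205,"z":0.005,"twist":-40},
  {"x":0.1131,"y":-0.0246,"z":0.005,"twist":-45},
  {"x":0.1131,"y":-0.0246,"z":0.005,"twist":-45},
  {"x":0.1131,"y":-0.0246,"z":0.005,"twist":-45},
], jaw=0.565)

```text
time: 30.45
tool_pos: [519.9, 194.8, 137.8]
tcp_rot: [-3.138, 0.001, 1.71]
contact_force: [-0.2, 0.7, -0.1]
grip_width: 39.9
finger_force: 0.0
```

```bash
cat > tab.py <<'E'
from h import *
import sys
o=bot.get_obs(); print(o['tool_pos'],np.degrees(o['tcp_rot'][2]),o['contact_force'],o['grip_width'])
c=snap('wrist',sys.argv[1]); z=float(sys.argv[2])
p=c['pixels'].astype(int); m=((p[...,2]>p[...,0]+40)&(p[...,2]>70)).astype(np.uint8)
n,l,st,ce=cv2.connectedComponentsWithStats(m); i=1+np.argmax(st[1:,4]); print(st[i],ce[i])
ys,xs=np.nonzero(l==i); q=np.array([onz(c,u,v,z)[:2] for u,v in zip(xs,ys)]).astype(np.float32)
r=cv2.minAreaRect(q); print(r); B=cv2.boxPoints(r); print(B.round(1))
E
python3 tab.py w14 37
```

```text
[519.89684802 194.84053542 137.75902067] 97.96345840275038 [-0.22095142  0.74294315 -0.12186109] 39.91445459600149
[304 243  18  20 332] [312.32228916 253.04819277]
((523.1530151367188, 148.42723083496094), (14.641469955444336, 17.615108489990234), 8.090327262878418)
[[514.7 156.1]
 [517.1 138.7]
 [531.6 140.7]
 [529.2 158.2]]
```

>>> play_rows([
  {"x":0,"y":0,"z":0.02,"twist":0},
  {"x":0,"y":0,"z":0.045,"twist":0},
  {"x":0,"y":0,"z":0.07,"twist":0},
  {"x":0,"y":0,"z":0.09,"twist":0},
  {"x":0,"y":0,"z":0.1,"twist":0},
  {"x":0,"y":0,"z":0.106,"twist":0},
  {"x":0,"y":0,"z":0.109,"twist":0},
  {"x":0,"y":0,"z":0.109,"twist":0},
])

```text
time: 31.3
tool_pos: [521.3, 195.2, 30.6]
tcp_rot: [3.141, -0.0, 1.711]
contact_force: [-0.0, 0.0, -0.5]
grip_width: 40.0
finger_force: 0.0
```

>>> play_rows([
  {"x":0,"y":0,"z":0.001,"twist":0},
  {"x":0,"y":0,"z":0.002,"twist":0},
  {"x":0,"y":0,"z":0.003,"twist":0},
  {"x":0,"y":0,"z":0.004,"twist":0},
  {"x":0,"y":0,"z":0.005,"twist":0},
  {"x":0,"y":0,"z":0.005,"twist":0},
  {"x":0,"y":0,"z":0.005,"twist":0},
  {"x":0,"y":0,"z":0.005,"twist":0},
])

```text
time: 32.1
tool_pos: [521.1, 195.3, 25.2]
tcp_rot: [3.142, -0.0, 1.711]
contact_force: [0.6, 0.2, -0.8]
grip_width: 40.3
finger_force: 0.0
```

>>> play_rows([
  {"x":0,"y":0,"z":0.001,"twist":0},
  {"x":0,"y":0,"z":0.002,"twist":0},
  {"x":0,"y":0,"z":0.003,"twist":0},
  {"x":0,"y":0,"z":0.004,"twist":0},
  {"x":0,"y":0,"z":0.005,"twist":0},
  {"x":0,"y":0,"z":0.005,"twist":0},
  {"x":0,"y":0,"z":0.005,"twist":0},
  {"x":0,"y":0,"z":0.005,"twist":0},
])

```text
time: 32.9
tool_pos: [521.1, 195.3, 20.3]
tcp_rot: [3.141, -0.0, 1.711]
contact_force: [-0.2, 0.2, 0.6]
grip_width: 40.1
finger_force: 0.0
```

>>> play_rows([
  {"x":0,"y":0,"z":0.001,"twist":0},
  {"x":0,"y":0,"z":0.002,"twist":0},
  {"x":0,"y":0,"z":0.003,"twist":0},
  {"x":0,"y":0,"z":0.004,"twist":0},
  {"x":0,"y":0,"z":0.005,"twist":0},
  {"x":0,"y":0,"z":0.006,"twist":0},
  {"x":0,"y":0,"z":0.007,"twist":0},
  {"x":0,"y":0,"z":0.007,"twist":0},
])

```text
time: 33.7
tool_pos: [521.0, 195.3, 13.1]
tcp_rot: [-3.141, -0.0, 1.711]
contact_force: [0.6, -0.3, 0.4]
grip_width: 39.9
finger_force: 0.0
```

>>> play_rows([
  {"x":0,"y":0,"z":0.001,"twist":0},
  {"x":0,"y":0,"z":0.002,"twist":0},
  {"x":0,"y":0,"z":0.003,"twist":0},
  {"x":0,"y":0,"z":0.004,"twist":0},
  {"x":0,"y":0,"z":0.005,"twist":0},
  {"x":0,"y":0,"z":0.006,"twist":0},
  {"x":0,"y":0,"z":0.007,"twist":0},
  {"x":0,"y":0,"z":0.007,"twist":0},
])

```text
time: 34.5
tool_pos: [521.0, 195.3, 6.1]
tcp_rot: [-3.141, -0.0, 1.711]
contact_force: [-0.4, 0.0, -0.6]
grip_width: 39.8
finger_force: 0.0
```

```bash
python3 -c "
from h import *
goto([523.5,146.3,28],97.7)"; python3 tab.py w15 37
```

```text
shift [-0.0489 -0.0044 -0.0219] twist 0.3 | now [521.  195.3   6.1] 98.0 t 34.5
[521.02110978 195.29219041   6.06894601] 98.03361795564858 [-0.37106531  0.02881363 -0.5978724 ] 39.785226599879564Traceback (most recent call last):
  File "tab.py", line 6, in <module>
    n,l,st,ce=cv2.connectedComponentsWithStats(m); i=1+np.argmax(st[1:,4]); print(st[i],ce[i])
                                                       ~~~~~~~~~^^^^^^^^^^
    return _wrapfunc(a, 'argmax', axis=axis, out=out, **kwds)
    return bound(*args, **kwds)
ValueError: attempt to get argmax of an empty sequence
```

>>> play_rows([
  {"x":0,"y":-0.002,"z":-0.014,"twist":0},
  {"x":0,"y":-0.0044,"z":-0.0219,"twist":0},
  {"x":-0.01,"y":-0.0044,"z":-0.0219,"twist":0},
  {"x":-0.022,"y":-0.0044,"z":-0.0219,"twist":0},
  {"x":-0.034,"y":-0.0044,"z":-0.0219,"twist":0},
  {"x":-0.043,"y":-0.0044,"z":-0.0219,"twist":0},
  {"x":-0.0489,"y":-0.0044,"z":-0.0219,"twist":0},
  {"x":-0.0489,"y":-0.0044,"z":-0.0219,"twist":0},
])

```text
time: 35.35
tool_pos: [523.7, 145.2, 27.9]
tcp_rot: [-3.141, -0.0, 1.709]
contact_force: [-0.5, 0.8, 0.4]
grip_width: 40.1
finger_force: 0.0
```

```bash
python3 -c "
from h import *
c=snap('wrist','w16'); im=c['pixels'][..., ::-1][120:380,180:460]; cv2.imwrite('pics/w16c.png',cv2.resize(im,None,fx=2.1,fy=2.1,interpolation=cv2.INTER_CUBIC))
o=bot.get_obs();print(o['tool_pos'],o['contact_force'],[np.subtract(proj(c,p),(180,120))*2.1 for p in((523.5,145.3,37),(531.5,91.5,68))])"
```

```text
[523.60763547 145.74545862  27.94324163] [-0.50086515 -0.09888397 -0.49514882] [array([282.85848521, 288.88882797]), array([284.62440435, 580.89569779])]
```

View pics/w16c.png

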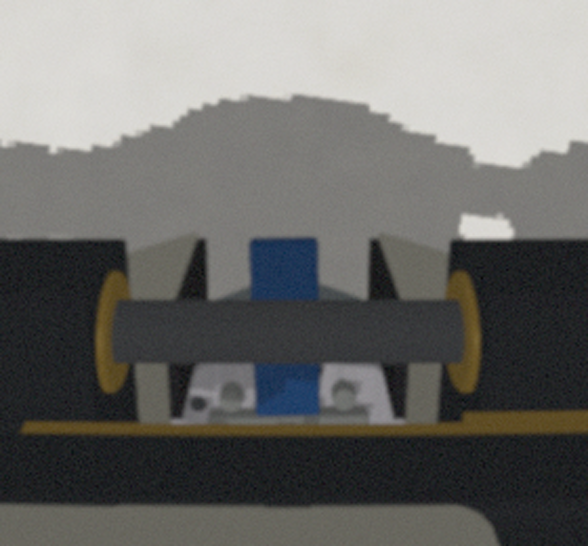

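The fingers straddle the blue tab centrally (tab at 250–318, finger faces at 207 and 368, row 240), with the two pins visible at (232,393) and (344,393). Closing now.

>>> play_rows([
  {"x":0,"y":0,"z":0,"twist":0},
  {"x":0,"y":0,"z":0,"twist":0},
  {"x":0,"y":0,"z":0,"twist":0},
  {"x":0,"y":0,"z":0,"twist":0},
  {"x":0,"y":0,"z":0,"twist":0},
  {"x":0,"y":0,"z":0,"twist":0},
  {"x":0,"y":0,"z":0,"twist":0},
  {"x":0,"y":0,"z":0,"twist":0},
], jaw=1)

```text
time: 36.2
tool_pos: [523.6, 146.3, 28.1]
tcp_rot: [3.142, -0.0, 1.711]
contact_force: [-0.5, 0.2, 0.2]
grip_width: 15.1
finger_force: 30.0
```

>>> play_rows([
  {"x":0,"y":0,"z":-0.001,"twist":0},
  {"x":0,"y":0,"z":-0.002,"twist":0},
  {"x":0,"y":0,"z":-0.003,"twist":0},
  {"x":0,"y":0,"z":-0.004,"twist":0},
  {"x":0,"y":0,"z":-0.005,"twist":0},
  {"x":0,"y":0,"z":-0.006,"twist":0},
  {"x":0,"y":0,"z":-0.007,"twist":0},
  {"x":0,"y":0,"z":-0.007,"twist":0},
])

```text
time: 37.0
tool_pos: [523.7, 146.3, 35.3]
tcp_rot: [3.141, -0.0, 1.711]
contact_force: [0.5, 0.4, -0.8]
grip_width: 15.0
finger_force: 30.0
```

```bash
python3 -c "
from h import *
o=bot.get_obs();print(o['tool_pos'],o['contact_force'],o['moment'],o['grip_width'],np.degrees(o['tcp_rot'][2]))
c=snap('wrist','w17')
for f in('w16','w17'):
  q=load(f)['pixels'].astype(int); m=(q[...,2]>q[...,0]+40)&(q[...,2]>70); ys,xs=np.nonzero(m); k=(ys>225)&(ys<262); print(xs[k].min(),xs[k].max(),ys[k].min(),(m[264:330,280:350]).sum(), ys[(ys<330)].max())"
```

```text
[523.6835717  146.27905785  35.3003259 ] [ 0.496709    0.37022201 -0.76995433] [-0.08980796  0.02297729 -0.02406629] 14.997701248873929 98.03155694233529
300 565 234 677 317
301 561 237 749 319
```

>>> play_rows([
  {"x":0.001,"y":0,"z":0,"twist":0},
  {"x":0.003,"y":0,"z":0,"twist":0},
  {"x":0.006,"y":0,"z":0,"twist":0},
  {"x":0.009,"y":0,"z":0,"twist":0},
  {"x":0.012,"y":0,"z":0,"twist":0},
  {"x":0.015,"y":0,"z":0,"twist":0},
  {"x":0.018,"y":0,"z":0,"twist":0},
  {"x":0.02,"y":0,"z":0,"twist":0},
])

```text
time: 37.85
tool_pos: [520.7, 166.4, 35.1]
tcp_rot: [3.142, -0.0, 1.711]
contact_force: [0.7, -0.0, -0.7]
grip_width: 15.0
finger_force: 30.0
```

>>> play_rows([
  {"x":0.006,"y":0,"z":0,"twist":0},
  {"x":0.014,"y":0,"z":0,"twist":0},
  {"x":0.022,"y":0,"z":0,"twist":0},
  {"x":0.03,"y":0,"z":0,"twist":0},
  {"x":0.04,"y":0,"z":0,"twist":0},
  {"x":0.05,"y":0,"z":-0.006,"twist":0},
  {"x":0.06,"y":0,"z":-0.018,"twist":0},
  {"x":0.07,"y":0,"z":-0.03,"twist":0},
])

```text
time: 38.65
tool_pos: [510.7, 236.4, 65.7]
tcp_rot: [-3.141, -0.0, 1.711]
contact_force: [-0.1, 0.0, -0.6]
grip_width: 15.3
finger_force: 30.0
```

```bash
python3 -c "
from h import *
o=bot.get_obs();print(o['contact_force'],o['grip_width'])
goto([534.3,327.8,60],94)
c=snap('wrist','w18'); q=c['pixels'].astype(int); m=(q[...,0]>150)&(q[...,2]<70)&(q[...,1]>110); ys,xs=np.nonzero(m); print(len(xs),xs.min(),xs.max(),ys.min(),ys.max())"
```

```text
[-0.08388992  0.0149193  -0.61827888] 15.338894589846909
shift [0.0872 0.0361 0.0057] twist 4.0 | now [510.7 236.4  65.7] 98.0 t 38.65
28175 273 486 12 223
```

>>> play_rows([
  {"x":0.014,"y":0.006,"z":0,"twist":0.6},
  {"x":0.029,"y":0.012,"z":0,"twist":1.2},
  {"x":0.044,"y":0.018,"z":0,"twist":2},
  {"x":0.059,"y":0.024,"z":0,"twist":2.8},
  {"x":0.074,"y":0.03,"z":0.002,"twist":3.4},
  {"x":0.0872,"y":0.0361,"z":0.006,"twist":4},
  {"x":0.0872,"y":0.0361,"z":0.01,"twist":4},
  {"x":0.0872,"y":0.0361,"z":0.01,"twist":4},
])

```text
time: 39.5
tool_pos: [533.7, 326.4, 54.2]
tcp_rot: [-3.14, 0.001, 1.642]
contact_force: [0.4, 0.6, -1.3]
grip_width: 15.2
finger_force: 30.0
```

```bash
python3 -c "
from h import *
o=bot.get_obs();P=o['tool_pos'];print(P,np.degrees(o['tcp_rot'][2]),o['contact_force'],o['grip_width'])
s=load('scene0')
c=snap('scene','s3');q=c['pixels'];
# tray corners from scene0
p=s['pixels'].astype(int);m=((p[...,0]>130)&(p[...,2]<70)&(p[...,1]>90)).astype(np.uint8);m[:, :200]=0;m[:180]=0;m[260:]=0;m[:,290:]=0
n,l,st,ce=cv2.connectedComponentsWithStats(m);i=1+np.argmax(st[1:,4]);cs=cv2.findContours((l==i).astype(np.uint8),0,2)[0][0]
w=np.array([onz(s,*k[0],12)[:2] for k in cs]).astype(np.float32); print(cv2.minAreaRect(w))
t=load('top0');p=t['pixels'].astype(int);m=((p[...,0]>130)&(p[...,2]<70)&(p[...,1]>90)).astype(np.uint8);m[:180]=0
n,l,st,ce=cv2.connectedComponentsWithStats(m);i=1+np.argmax(st[1:,4]);cs=cv2.findContours((l==i).astype(np.uint8),0,2)[0][0]
w=np.array([onz(t,*k[0],12)[:2] for k in cs]).astype(np.float32); print(cv2.minAreaRect(w))
"
```

```text
[533.74924569 326.44106188  54.19346453] 94.08799967773759 [ 0.44232419  0.60380867 -1.28003759] 15.214797542987762
((537.6564331054688, 301.9903564453125), (119.5488510131836, 117.78419494628906), 1.8960837125778198)
((534.45068359375, 301.57098388671875), (113.10135650634766, 119.52873229980469), 2.3553855419158936)
```

>>> play_rows([
  {"x":0.002,"y":0,"z":0.005,"twist":0},
  {"x":0.002,"y":0,"z":0.013,"twist":0},
  {"x":0.002,"y":0,"z":0.021,"twist":0},
  {"x":0.002,"y":0,"z":0.029,"twist":0},
  {"x":0.002,"y":0,"z":0.036,"twist":0},
  {"x":0.002,"y":0,"z":0.042,"twist":0},
  {"x":0.002,"y":0,"z":0.046,"twist":0},
  {"x":0.002,"y":0,"z":0.046,"twist":0},
])

```text
time: 40.35
tool_pos: [534.1, 328.6, 8.4]
tcp_rot: [-3.141, 0.0, 1.641]
contact_force: [-0.1, 0.7, -1.3]
grip_width: 15.4
finger_force: 30.0
```

>>> play_rows([
  {"x":0,"y":0,"z":0.0005,"twist":0},
  {"x":0,"y":0,"z":0.001,"twist":0},
  {"x":0,"y":0,"z":0.0015,"twist":0},
  {"x":0,"y":0,"z":0.002,"twist":0},
  {"x":0,"y":0,"z":0.0025,"twist":0},
  {"x":0,"y":0,"z":0.003,"twist":0},
  {"x":0,"y":0,"z":0.003,"twist":0},
  {"x":0,"y":0,"z":0.003,"twist":0},
])

```text
time: 41.15
tool_pos: [534.5, 328.8, 6.4]
tcp_rot: [3.141, -0.0, 1.641]
contact_force: [-0.5, -0.6, 2.3]
grip_width: 15.5
finger_force: 31.7
```

>>> play_rows([
  {"x":0,"y":0,"z":0,"twist":0},
  {"x":0,"y":0,"z":0,"twist":0},
  {"x":0,"y":0,"z":0,"twist":0},
  {"x":0,"y":0,"z":0,"twist":0},
  {"x":0,"y":0,"z":0,"twist":0},
  {"x":0,"y":0,"z":-0.001,"twist":0},
  {"x":0,"y":0,"z":-0.001,"twist":0},
  {"x":0,"y":0,"z":-0.001,"twist":0},
], jaw=0.7)

```text
time: 41.95
tool_pos: [533.9, 328.6, 6.7]
tcp_rot: [-3.14, 0.0, 1.641]
contact_force: [0.2, -0.1, 0.4]
grip_width: 27.9
finger_force: 0.0
```

>>> play_rows([
  {"x":0,"y":0,"z":-0.005,"twist":0},
  {"x":0,"y":0,"z":-0.015,"twist":0},
  {"x":0,"y":0,"z":-0.035,"twist":0},
  {"x":0,"y":0,"z":-0.06,"twist":0},
  {"x":0,"y":0,"z":-0.09,"twist":0},
  {"x":0,"y":0,"z":-0.12,"twist":0},
  {"x":0,"y":0,"z":-0.15,"twist":0},
  {"x":0,"y":0,"z":-0.17,"twist":0},
])

```text
time: 42.75
tool_pos: [535.0, 329.1, 180.8]
tcp_rot: [3.138, -0.001, 1.641]
contact_force: [-0.3, 0.8, 0.6]
grip_width: 27.8
finger_force: 0.0
```

```bash
python3 tab.py w19 9; python3 -c "
from h import *
o=bot.get_obs();print(o['tool_pos'],o['contact_force'])
c=load('w19');p=c['pixels'].astype(int)
m=((p[...,0]>110)&(p[...,2]<80)&(p[...,1]>80)&(p[...,0]-p[...,2]>60)); ys,xs=np.nonzero(m)
print(len(xs),xs.min(),xs.max(),ys.min(),ys.max())
for v in range(ys.min(),250,12): print(v,''.join('Y' if m[v,u] else('B' if p[v,u,2]>p[v,u,0]+40 else('k' if p[v,u].sum()<150 else '.')) for u in range(220,480,4)))
"
```

```text
[535.00697181 329.07082414 180.7531613 ] 94.03676122446628 [-0.28775161  0.76676955  0.63038583] 27.767583401951978
[310 174  13  42 511] [315.63992172 194.48727984]
((536.6105346679688, 316.2544860839844), (12.495845794677734, 43.83388900756836), 3.7419474124908447)
[[528.9 337.7]
 [531.8 294. ]
 [544.3 294.8]
 [541.4 338.5]]
[536.1907642  329.65165193 183.81085183] [1.46305393 0.82718181 3.02062792]
10922 253 567 151 284
151 ..........YYYYYYYYY..............................................
163 ..........YYYYYYYYYYYYYYYYYYYYYYYYYYYYYY.........................
175 ..........YYYYYYYYYYYY.BBBYYYYYYYYYYYYYY.........................
187 ..........YYYYYYYYYYYY.BBBYYYYYYYYYYYYY..........................
199 ..........YYYYYYYYYYYY.BBBYYYYYYYYYYYYY..........................
211 ..........YYYYYYYYYYYY.BBBYYYYYYYYYYYYY..........................
223 ..........YYYYYYYYYY.........YYYYYYYYYY........................k.
235 k.kkkkkkk.kYY....kYY...YYY...YY.....YYYkkkkkkk.......k..kkkkkkk.k
247 kkkkkkkkkkk.....kkYY...YYY...YYkk......kkkkkkkkkkkkkkkkkkkkkkkkkk
```

>>> play_rows([
  {"x":0.02,"y":0,"z":-0.005,"twist":0},
  {"x":0.05,"y":0,"z":-0.01,"twist":0},
  {"x":0.08,"y":-0.02,"z":-0.01,"twist":0},
  {"x":0.11,"y":-0.05,"z":-0.01,"twist":0},
  {"x":0.14,"y":-0.08,"z":-0.01,"twist":0},
  {"x":0.17,"y":-0.11,"z":-0.01,"twist":0},
  {"x":0.2,"y":-0.14,"z":-0.01,"twist":0},
  {"x":0.2,"y":-0.16,"z":-0.01,"twist":0},
])

```text
time: 43.6
tool_pos: [357.7, 519.9, 187.2]
tcp_rot: [-3.141, -0.002, 1.645]
contact_force: [0.7, -0.8, 0.4]
grip_width: 27.4
finger_force: 0.0
```

```bash
python3 -c "
from h import *
o=bot.get_obs();print(o['tool_pos'],o['contact_force'])
for n in('top','scene'):
  c=snap(n,n+'9');p=c['pixels'].astype(int)
  if n=='top': V,U=range(190,260,3),range(192,262)
  else: V,U=range(182,246,3),range(208,285)
  for v in V: print(v,''.join('Y' if p[v,u,0]-p[v,u,2]>60 else('B' if p[v,u,2]>p[v,u,0]+25 else('k' if p[v,u].sum()<150 else '.')) for u in U))
  m=(p[...,0]>110)&(p[...,1]<70)&(p[...,2]<70);m[:190]=0;m[280:]=0;m[:,:270]=0;m[:,400:]=0
  v,u=np.nonzero(m);print(len(u)); 
  if len(u): print('ball',onz(c,u.mean(),v.mean(),59))
  a=p;b=load(n+'0')['pixels'].astype(int); 
"
```

```text
[357.70236978 519.87005613 187.20392928] [ 0.67873449 -0.77009389  0.44436453]
190 ......................................................................
193 ......................................................................
196 ......................................YYYYYYYYYYYYYYYYYYYYYY..........
199 .....YY...YYYYYYYYYYYYYYYYYYYYYYYYYYYYYYYYYYYYYYYYYYYYYYYYYY..........
202 .....YY.YYYYYYYYYYYYYYYYYYYYYYYYYYYYYYYYYYYYYYYYYYYYYYYYYYYY..........
205 .....YY..YYYYYYYYYYYYYYYYYYYYYYYYYYYYYYYYYYYYYYYYYYYYYYYYYYY..........
208 .....YY..YYYYYYYYYYYYYYYYYYYYYYYYYYYYYYYYYYYYYYYYYYYYYYYYYYY..........
211 .....YY..YYYYYYYYYYYYYYYYYYYYYYYYYYYYYYYYYYYYYYYYYYYYYYYYYYY..........
214 .....YY..YYYYYYYYYYYYYYYYYYYYYYYYYYYYY.................YYYYY..........
217 .....YY.YYYYYYYYYYYYYYYYYYYYYYYYYYYY...................YYYYY..........
220 .....YY.YYYYYYYYYYYYYYYYYYYYYYY............YYYYYYYYYYYYYYYYY..........
223 .....YY.YYYYYYY.BBBBBBBBBBBBBBBBBBBB.......YYYYYYYYYYYYYYYYY..........
226 .....YY..YYYYYYY.BBBBBBBBBBBBBBBBBBBB......YYYYYYY.....YYYYY..........
229 .....YY..YYYYYYYYYYYYYYYYYYYYYYYYYYYY.....
[... 1980 characters left out ...]
......YY..YYYYYYYYYYYYYYYYYYYYYYYYYYYYYYYYYYYYYYY......YYY...................
227 ..........YYYYYYYYYYYYYYYYYYYYYYYYYYYYYYYYYYYYYYYYYYYYYYY....................
230 ....................YYYYYYYYYYYYYYYYYYYYYYYYYYYYYYYYYYYY.....................
233 ..............................YYYYYYYYYYYYYYYYYYYYYYYY.......................
236 ........................................YYYYYYYYYYYYY........................
239 .................................................YYY.........................
242 .............................................................................
245 .............................................................................
38
ball [463.23064287 114.00644838  59.        ]
```

```bash
python3 -c "
from h import *
print(bot.close_job())"
```

```text
the job is handed in; nothing more can be done
None
```

The nut is fully loosened to its stop, with about 13 N on the lever at most. The washer lies flat inside the yellow tray, nothing else was touched as far as I could tell, and the job was handed in at about 44 s.

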